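# Clear an optical gauge, square its carrier tray into the fence corner and load it

### The arm

A 7-joint arm with a two-finger parallel gripper is mounted at the origin on the work surface. World frame = base frame: x ahead of the robot, y to its left, z up, the work surface at z = 0. Lengths are in mm, angles in rad, forces in N, time in s.
With the tool pointing down it reaches from about 400 to 875 mm from the base axis. Payload 4.4 kg.
Tool frame: the origin (TCP) lies midway between the tips of the shut fingers; the grasp point (between the pads) lies 19 mm behind it; z points along the fingers, y is the line along which they close (so a half turn about z gives the same grasp; the last joint's range is limited). The gripper opens to 85 mm and grips with 20 to 120 N. Pads are 22 mm wide; open, the fingers measure 114 mm over their backs; the gripper's body (76 mm by 85 mm) begins 54 mm behind the grasp point. The pads swing forward as they close: fully open they stand 13 mm farther back than shut.
Start: joints at [-1.17, 0.628, 0.038, 1.517, -0.027, 0.996, -0.02], TCP at [292.5, 580.484, 231.313] pointing down, gripper open.
Joint ranges: [-3.06, 3.06], [-0.37, 2.12], [-1.25, 1.32], [0.18, 2.47], [-1.1, 4.24], [0.23, 1.98], [-2.94, 2.94]. Speed limits (rad/s): [2.57, 2.57, 3.14, 3.14, 3.14, 3.14, 3.14].

### API

Orientations are given as [roll, pitch, yaw] about the fixed x, y, z axes, in that order (R = Rz(yaw) Ry(pitch) Rx(roll)).
In Python, from cell import ctrl gives the robot as it stands.
- The arm moves only by the shell command python3 -m crank 'ROWS' [OPENING]. ROWS is JSON, a list that holds one entry, the list of rows, each a list of 4 numbers: the shift along the tool's x, y, z normalised to -1 to 1, where 1 is 2.5 cm, then the turn about the tool's z normalised to -1 to 1, where 1 is 0.08 rad. In form: [[[dx, dy, dz, turn], ...]]. A call has 1 to 12 rows; each row shifts and turns the commanded pose from where the row before left it, along the tool's axes as they then stand; what a row does not reach is not made up. A row lasts 1/12 s, in which the tool goes at most 41.7 mm and 7.16 degrees, less where a joint would pass 70% of its speed; a pose out of reach is approached as far as the arm can. A call with a number of a shift or a turn outside -1 to 1 is refused whole. A call with a gripper value outside its range is refused whole. OPENING is the closure, from -1 (fully open) to 1 (shut), set as the call begins (- or left out, the last holds). The fingers move at their own pace and stop on an object; the grip force is fixed at half the most. Time passes only in rows, so rows that do not move let the fingers close. It gives the time, the measured TCP pose, the force, the opening and the grip force at its end, in the units of the state.
- ctrl.read_state(): the state, without advancing time (a new reading comes with each control period).
- ctrl.get_image(name): name is "scene" or "side" or "wrist"; returns a dict with "img" (400x640x3 uint8, red, green, blue), "intrinsics" (3x3 intrinsics, pixels), "dist" ([k1, k2, p1, p2, k3] as OpenCV has them; the pictures are not rectified), "extrinsics" (4x4, takes a point from camera to world coordinates). Camera axes: x right, y up, looking along -z (the intrinsics and any distortion apply to the point x, -y, -z); pixel columns grow to the right and rows downward; lengths in mm; the calibration is good to about 2 mm. A picture is of the moment at which its call begins. There is no depth.
- ctrl.finish_job(): hands the job in; it is judged then, once.
Trained networks look in the newest picture that a camera, given by its name, has taken for a name from the list of things; names that differ only in an ending like _2 or _b are one class to them, and where a whole thing is asked for, a point or a joint stands for the part that bears it (a point fixed in the world has none). Each returns a list of dicts, best first, with "confidence" (0 to 1); they miss things now and then, are a little off and sometimes report something else, mostly with a low value. They report only what shows in the picture. A call takes as long as a camera call.
- ctrl.find_in(camera, target): "position" ([row, column] in pixels, amid what is visible of it).
- ctrl.trace(camera, target): "mask" (400x640 bool, what is visible of it) and "position" ([row, column] in pixels, amid what is visible of it).
- ctrl.place_of(camera, target): "position" ([row, column] in pixels: a listed point, or the origin of a listed thing).
The state is a dict: "clock": time; "qpos": joint angles; "qd": joint speeds; "tau": joint torques, N m; "eef_pos": TCP position; "tool_rot": TCP orientation; "force": force on the tool from outside, world axes, zero at the start; "torque": the same for the moment, N m; "width": finger opening in mm; "gripper_force": force on a finger pad.
Only numpy, scipy, OpenCV 4.12 (cv2) and the standard library are available. Lean on these libraries where they do the work, as an engineer would, in place of code of your own. Each camera call takes 0.05 s, during which the arm holds its last target. There are 200 camera calls.

### The job

Clear the optical gauge and set it up for its next batch: stand every measured bar that lies on the white stage on end in the bar caddy, and tip the brass slugs out of the carrier tray into the sample bin; with the slugs in the bin, lay the empty tray flat on the stage, its open lip against the far fence and its grip tab towards you, and slide it square and fully home into the fence corner, flush against both fences. Then lay the steel setting block flat on the tray's floor, with the tray still home, and leave the other things on the bench as they are.

Things in the scene. Friction and masses are not known exactly. Their poses are not given: they have to be found in the camera images.
- stage: Measuring stage: fixed low black box 230 x 210 x 25 mm (x by y by height) with a white backlit top and a steel datum fence, a bar 20 mm wide standing 14 mm above the top, along its far edge (+x) and along its left edge (+y). Origin: centre of the underside; top surface at z = 25 mm; the other two sides are open.
- corner (a point): Inner corner of the datum fence, at the level of the stage's top surface, axes as the stage's: the far fence's face is the plane x = 0, the left fence's face the plane y = 0; the free top extends 210 mm to -x and 190 mm to -y.
- tray: Carrier tray, a loose black pan 120 (x) x 100 (y) mm, about 0.17 kg, floor 3 mm thick, 3 mm walls 15 mm high (over the underside) at the back (-x) and both sides; the front (+x) is an open lip with no wall. Origin: centre of the underside. It starts on the bench, level. Fully home its origin is at x -60, y -50, z 0 mm from corner.
- grip_tab (a point): Upright grip tab of the tray: a flat aluminium plate 30 mm long (tray x) x 8 mm thick (tray y), from the tray's floor to 50 mm above its underside, on the centre line, its middle 39 mm behind the tray's origin (its back edge 6 mm inside the back wall's outer face). This point: middle of the tab, 35 mm above the underside.
- bin: Sample bin, fixed grey open box 170 (x) x 150 (y) x 70 mm high, walls and floor 4 mm, fully open above. Origin: centre of the underside.
- caddy: Bar caddy, a fixed grey upright holder 38 (x) x 143 (y) x 86 mm high with 3 mm walls and floor, open above, split by three thin walls into a row of four cells along its y, each 32 x 32 mm and 83 mm deep (the dividing walls end 12 mm below the rim); cell centres at y = -52.5, -17.5, 17.5, 52.5 mm. Origin: centre of the underside.
- bar0: Square metal test bar 110 x 16 x 16 mm, about 0.08 kg, all alike. Origin: its centre; x along its length. Starts lying on the stage; two to four of these are present.
- bar1: Square metal test bar 110 x 16 x 16 mm, about 0.08 kg, all alike. Origin: its centre; x along its length. Starts lying on the stage; two to four of these are present.
- bar2: Square metal test bar 110 x 16 x 16 mm, about 0.08 kg, all alike. Origin: its centre; x along its length. Starts lying on the stage; two to four of these are present.
- bar3: Square metal test bar 110 x 16 x 16 mm, about 0.08 kg, all alike. Origin: its centre; x along its length. Starts lying on the stage; two to four of these are present.
- slug0: Round brass slug 24 mm in diameter, 16 mm high, 0.03 kg, all alike. Origin: centre of its underside, z its axis. Starts standing on the tray's front half, and slides off once the tray is tipped 30 to 40 degrees; three to five are present.
- slug1: Round brass slug 24 mm in diameter, 16 mm high, 0.03 kg, all alike. Origin: centre of its underside, z its axis. Starts standing on the tray's front half, and slides off once the tray is tipped 30 to 40 degrees; three to five are present.
- slug2: Round brass slug 24 mm in diameter, 16 mm high, 0.03 kg, all alike. Origin: centre of its underside, z its axis. Starts standing on the tray's front half, and slides off once the tray is tipped 30 to 40 degrees; three to five are present.
- slug3: Round brass slug 24 mm in diameter, 16 mm high, 0.03 kg, all alike. Origin: centre of its underside, z its axis. Starts standing on the tray's front half, and slides off once the tray is tipped 30 to 40 degrees; three to five are present.
- slug4: Round brass slug 24 mm in diameter, 16 mm high, 0.03 kg, all alike. Origin: centre of its underside, z its axis. Starts standing on the tray's front half, and slides off once the tray is tipped 30 to 40 degrees; three to five are present.
- block: Bright steel setting block, a plain machined slab 60 (x) x 32 (y) x 20 mm high, about 0.3 kg, lying flat on the bench. Origin: centre of the underside.
- beaker: Glass beaker, 60 mm wide, 75 mm high; bystander. Origin: centre of the underside.
- caliper: Caliper lying on the bench, 210 mm long (along its y), 12 mm high; bystander.
- pen: Marker pen lying on the bench, 120 mm long (along its x); bystander.
- wipes: Cardboard box of wipes 75 x 120 x 60 mm beyond the stage; bystander.
- lens: Black spare lens, 52 mm wide, 62 mm high, standing on end beyond the stage; bystander.
- tape: Roll of amber tape lying flat, 90 mm wide, 24 mm high; bystander.
- mouse: Computer mouse 110 x 62 x 34 mm; bystander.

How it is judged:
By the outcome, as a careful person would: the job done as asked, in the order asked, and still so for the second after the job is handed in, with the robot touching nothing.
Of bar0, bar1, bar2, bar3 only 2 to 4 are there at a start; the rules pass over those that are not, and their reading is None.
Of slug0, slug1, slug2, slug3, slug4 only 3 to 5 are there at a start; the rules pass over those that are not, and their reading is None.
At some moment in a run one of tray, slug0, slug1, slug2, slug3, slug4 may be knocked a few centimetres aside while the robot is not near it.
It also fails if it takes over 210 s, if anything falls off the work surface, if the arm or the gripper's body presses on something with over 40 N, if the wrist force passes 120 N, or if a joint passes its speed limit or range.

## Working session

There is one attempt and no reset: what is moved stays moved. The work goes in short steps, Python scripts to look and compute and a shell command to move; the robot and the scene stay as the last step left them, time stands still between calls to the robot, and variables do not carry over. Pictures are saved under pics/ and viewed, at most 14 in all, crops included, and the job is handed in when it is done.

```bash
ls -la; python3 -m crank --help | head -40; mkdir -p pics
cat > h.py <<'E'
import numpy as np, cv2
from cell import ctrl
from scipy.spatial.transform import Rotation as R
def snap(c,f=None):
    d=ctrl.get_image(c)
    if f: cv2.imwrite('pics/'+f,d['img'][:,:,::-1])
    return d
def ray(d,rc):
    K=np.array(d['intrinsics'],float);D=np.array(d['dist'],float);E=np.array(d['extrinsics'],float)
    u=cv2.undistortPoints(np.array([[[rc[1],rc[0]]]],float),K,D)[0,0]
    v=E[:3,:3]@np.array([u[0],-u[1],-1.]);return E[:3,3],v/np.linalg.norm(v)
def onz(d,rc,z):
    o,v=ray(d,rc);return o+v*(z-o[2])/v[2]
def px(d,P):
    K=np.array(d['intrinsics'],float);D=np.array(d['dist'],float);E=np.array(d['extrinsics'],float)
    p=(np.atleast_2d(P)-E[:3,3])@E[:3,:3];p=p*[1,-1,-1]
    return cv2.projectPoints(p.reshape(-1,1,3),np.zeros(3),np.zeros(3),K,D)[0].reshape(-1,2)
E
python3 - <<'E'
from h import *
np.set_printoptions(precision=2,suppress=True)
for c in ['scene','side','wrist']:
    d=snap(c,c+'0.png'); print(c,np.array(d['extrinsics'])[:3,3])
s=ctrl.read_state(); print(s)
E
```

```text
total 12
drwxr-xr-x  3 agent agent 4096 Nov 30 01:51 .
drwxr-xr-x 23 root  root  4096 Nov 30 01:51 ..
drwxr-xr-x  2 agent agent 4096 Nov 30 01:51 pics
scene [1164.12 -793.17  827.03]
side [ 388.81 -827.57  772.  ]
wrist [221.18 615.56 372.91]
{'clock': 0.15, 'qpos': array([-1.17,  0.63,  0.04,  1.52, -0.03,  1.  , -0.02]), 'qd': array([-0., -0.,  0., -0., -0.,  0., -0.]), 'tau': array([  0.  , -56.38,   1.23, -19.37,   0.01,   0.01,   0.  ]), 'eef_pos': array([292.24, 580.05, 230.59]), 'tool_rot': array([-3.14, -0.  ,  2.67]), 'force': array([0.18, 0.26, 0.09]), 'torque': array([-0.06,  0.01, -0.  ]), 'gripper_force': 0.0, 'width': 85.78680888585076}invalid input: not JSON, or not a number
```

View pics/scene0.png

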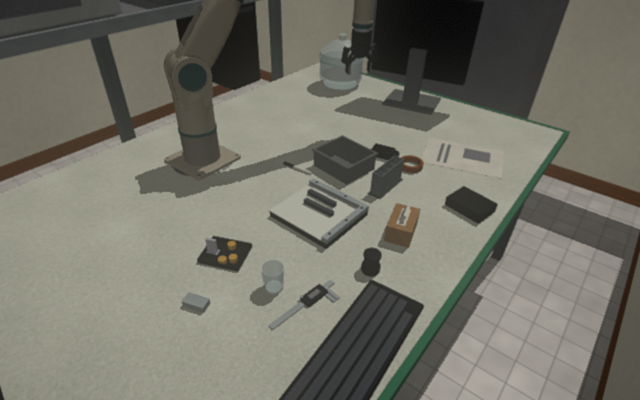

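View pics/side0.png

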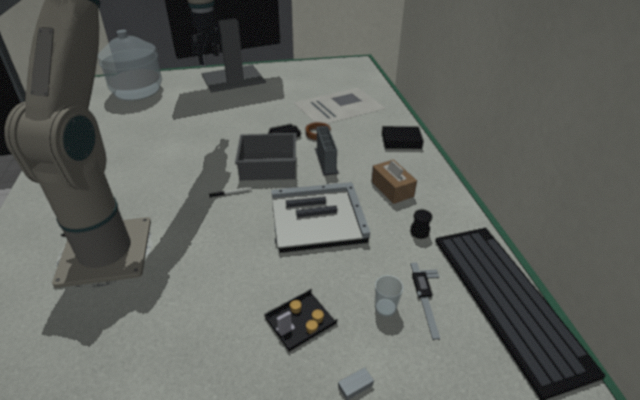

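Scene picture: two bars on the stage (~320,203), bin (345,158), caddy (386,176), tray with three slugs (225,252), block (195,302). Side picture agrees: stage (320,217), bars (306,202) and (317,211), tray (300,318), block (355,383), caddy (327,150).

```bash
cat >> h.py <<'E'
def cands(c,t,fn=None):
    r=(fn or ctrl.place_of)(c,t);return [x for x in r if x['confidence']>.3]
E
python3 - <<'E'
from h import *
np.set_printoptions(precision=1,suppress=True)
D={c:snap(c) for c in ['scene','side']}
Z=dict(stage=0,corner=25,tray=0,grip_tab=35,bin=0,caddy=0,bar0=33,slug0=3,block=0)
for t,z in Z.items():
    for c in D:
        for x in cands(c,t): print(t,c,round(x['confidence'],2),onz(D[c],x['position'],z))
E
```

```text
stage scene 0.66 [542.6  29.1   0. ]
stage side 0.72 [552.6  22.7  -0. ]
corner scene 0.89 [645.8  97.3  25. ]
corner side 0.92 [633.1  90.6  25. ]
tray scene 0.81 [ 445. -286.   -0.]
tray scene 0.62 [548.5  36.   -0. ]
tray side 0.64 [322.9 167.9   0. ]
tray side 0.56 [ 456.6 -291.2    0. ]
grip_tab scene 0.87 [ 425.2 -295.5   35. ]
grip_tab scene 0.69 [545.5   9.   35. ]
grip_tab side 0.94 [ 410.1 -302.5   35. ]
bin scene 0.64 [455.4 278.2   0. ]
bin side 0.96 [443.9 281.5   0. ]
caddy scene 0.86 [611.1 292.    0. ]
caddy scene 0.66 [525.8  42.6   0. ]
caddy side 0.8 [624.5 298.4   0. ]
caddy side 0.66 [528.8  87.    0. ]
caddy side 0.53 [789.6 114.7   0. ]
bar0 scene 0.76 [539.7  11.4  33. ]
bar0 scene 0.54 [537.1  54.3  33. ]
bar0 side 0.75 [525.4  64.7  33. ]
bar0 side 0.67 [545.6  16.1  33. ]
slug0 scene 0.58 [ 465.1 -315.7    3. ]
slug0 scene 0.51 [ 492.9 -286.2    3. ]
slug0 scene 0.37 [ 382.4 -273.4    3. ]
slug0 side 0.63 [ 481.5 -283.8    3. ]
slug0 side 0.51 [ 443.5 -273.3    3. ]
block scene 0.62 [ 528.1 -454.1    0. ]
block side 0.76 [ 530. -454.   -0.]
block side 0.37 [ 452.2 -283.9    0. ]
```

```bash
python3 -m crank '[[[0,0,0,0]]]'; python3 - <<'E'
from h import *
np.set_printoptions(precision=3,suppress=True)
s=ctrl.read_state();print(R.from_euler('xyz',s['tool_rot']).as_matrix())
E
```

```text
clock: 1.23
eef_pos: [292.5, 580.5, 231.3]
tool_rot: [3.142, -0.0, 2.675]
force: [-0.5, 0.3, 0.1]
width: 85.2
gripper_force: 0.0
[[-0.893  0.45  -0.   ]
 [ 0.45   0.893  0.   ]
 [ 0.     0.    -1.   ]]
```

```bash
python3 -m crank '[[[0,0,-1,0],[0,0,-1,0],[-0.5,-0.5,-1,0],[-1,-0.7,-1,0],[-1,-0.7,-1,0],[-1,-0.7,-1,0],[-1,-0.7,0,0],[-1,-0.7,0,0],[-1,-0.7,0,0],[-1,-0.7,0,0],[-1,-0.7,0,0],[-1,-0.7,0,0]]]'
python3 -m crank '[[[-1,-0.7,0,0],[-1,-0.7,0,0],[-1,-0.7,0,0],[-1,-0.7,0,0],[-1,-0.7,0,0],[-1,-0.7,0,0],[-1,-0.7,0,0],[-1,-0.7,0,0],[-1,-0.7,0,0],[-1,-0.7,0,0],[-1,-0.7,0,0],[0,0,0,0]]]'
```

```text
clock: 2.23
eef_pos: [428.5, 320.3, 381.5]
tool_rot: [3.141, 0.0, 2.675]
force: [0.8, 0.1, 0.4]
width: 85.2
gripper_force: 0.0
clock: 3.23
eef_pos: [589.0, 18.1, 381.2]
tool_rot: [-3.138, 0.004, 2.665]
force: [0.7, -0.8, -0.2]
width: 85.3
gripper_force: 0.0
```

```bash
python3 -m crank '[[[-0.89,0.45,0,0],[-0.89,0.45,0,0],[-0.89,0.45,0,0],[-0.89,0.45,0,0],[-0.89,0.45,0,0],[-0.89,0.45,0,0],[-0.89,0.45,0,0],[-0.89,0.45,0,0]]]'
python3 -m crank '[[[-0.89,0.45,0,0],[-0.89,0.45,0,0],[-0.89,0.45,0,0],[-0.89,0.45,0,0]]]'
python3 -m crank '[[[-0.89,0.45,0,0],[-0.89,0.45,0,0],[-0.89,0.45,0,0],[-0.89,0.45,0,0]]]';python3 -c "
from h import *
print(ctrl.read_state()['qpos'])"
```

```text
clock: 3.9
eef_pos: [787.3, 26.8, 381.4]
tool_rot: [3.141, -0.0, 2.675]
force: [0.2, -0.1, 0.6]
width: 85.3
gripper_force: 0.0
clock: 4.23
eef_pos: [849.2, 25.8, 373.1]
tool_rot: [3.139, -0.016, 2.67]
force: [0.9, -0.1, -2.2]
width: 85.5
gripper_force: 0.0
clock: 4.57
eef_pos: [837.6, 11.8, 381.2]
tool_rot: [-3.127, -0.037, 2.643]
force: [11.2, 115.4, 2.2]
width: 85.4
gripper_force: 0.0
[-0.10905968  1.12195098  1.17161339  0.18405824 -1.10075979  1.98156818
  1.14493034]
```

```bash
python3 -m crank '[[[0.2,-0.1,0,0],[0.4,-0.2,0,0],[0.6,-0.3,0,0],[0.6,-0.3,0,0],[0.89,-0.45,0,0],[0.89,-0.45,0,0],[0.89,-0.45,0,0],[0.89,-0.45,0,0],[0.89,-0.45,0,0],[0.5,-0.25,0,0],[0,0,0,0],[0,0,0,0]]]';python3 -c "
from h import *
print(ctrl.read_state()['qpos'])"
```

```text
clock: 5.57
eef_pos: [649.1, 19.6, 389.2]
tool_rot: [-3.134, -0.039, 2.645]
force: [0.0, -0.3, 0.9]
width: 85.2
gripper_force: 0.0
[-0.60456754  0.81113351  1.27663857  1.25148584 -0.7574372   1.6257613
  1.61080194]
```

```bash
python3 - <<'E'
from h import *
np.set_printoptions(precision=1,suppress=True)
d=snap('wrist','w1.png');E=np.array(d['extrinsics']);print(E)
for t,z in dict(corner=25,bar0=33,caddy=0,bin=0).items():
    for x in cands('wrist',t): print(t,round(x['confidence'],2),x['position'],onz(d,x['position'],z))
for x in cands('wrist','bar0',ctrl.trace):
    m=x['mask'];p=np.argwhere(m);g=np.array([onz(d,q,41)[:2] for q in p[::5]],np.float32);print('bar',x['confidence'],cv2.minAreaRect(g))
E
```

```text
[[  0.5  -0.8  -0.2 584.4]
 [  0.9   0.5   0.1  55.4]
 [ -0.   -0.3   1.  534.6]
 [  0.    0.    0.    1. ]]
corner 0.96 [124.1, 366.9] [640.2  94.8  25. ]
bar0 0.81 [86.7, 284.9] [540.1  17.5  33. ]
bar0 0.57 [57.6, 308.6] [522.6  64.6  33. ]
caddy 0.57 [45.9, 479.8] [620.2 290.7   0. ]
caddy 0.45 [155.3, 98.5] [ 483.1 -295.9    0. ]
bin 0.32 [93.5, 287.1] [547.2  13.    0. ]
bar 0.96 ((542.12060546875, 16.949365615844727), (18.650014877319336, 110.54174041748047), 89.41264343261719)
bar 0.78 ((519.1100463867188, 59.90669631958008), (15.89600944519043, 107.22242736816406), 88.2391586303711)
```

View pics/w1.png

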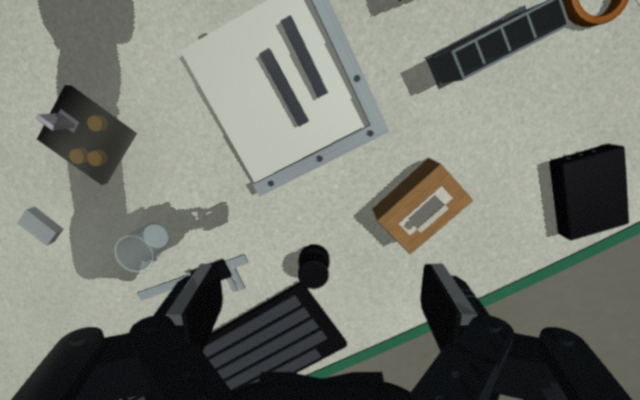

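```bash
cat >> h.py <<'E'
def go(x,y,z,yaw=None):
    s=ctrl.read_state();M=R.from_euler('xyz',s['tool_rot']);e=np.array(s['eef_pos']);t=0
    if yaw is not None:
        X=M.as_matrix()[:,0];cur=np.arctan2(X[1],X[0]);t=-((yaw-cur+np.pi)%(2*np.pi)-np.pi)
        M=M*R.from_euler('z',t)
    sh=M.inv().apply(np.array([x,y,z])-e)/25
    print('turn units %.2f shift units %.2f %.2f %.2f'%(t/.08,*sh),'q',np.round(s['qpos'],2))
E
python3 - <<'E'
from h import *
go(500,17.4,120,np.pi-.01)
go(500,17.4,29,np.pi-.01)
E
```

```text
turn units -6.09 shift units 5.55 -0.19 10.96 q [-0.6   0.81  1.28  1.25 -0.76  1.63  1.61]
turn units -6.09 shift units 5.41 -0.22 14.59 q [-0.6   0.81  1.28  1.25 -0.76  1.63  1.61]
```

```bash
python3 -m crank '[[[0,0,0,-0.9],[0,0,0,-0.9],[0,0,0,-0.9],[0,0,0,-0.9],[0,0,0,-0.9],[0,0,0,-0.9],[0,0,0,-0.69],[0,0,0,0]]]' 0.25
python3 -m crank '[[[0.5,0,0.8,0],[0.5,0,0.9,0],[0.5,0,0.9,0],[0.5,0,0.9,0],[0.5,0,0.9,0],[0.5,0,0.9,0],[0.5,0,0.9,0],[0.5,-0.1,0.9,0],[0.5,-0.1,0.9,0],[0.5,0,0.9,0],[0.5,0,0.9,0],[0,0,0,0]]]'
python3 -c "
from h import *
go(500,17.4,120,np.pi-.01)
go(500,17.4,29,np.pi-.01)
"
```

```text
clock: 6.53
eef_pos: [649.2, 18.2, 388.6]
tool_rot: [3.132, -0.039, 3.133]
force: [-0.4, 0.9, -0.2]
width: 32.1
gripper_force: 0.0
clock: 7.53
eef_pos: [497.3, 18.1, 146.1]
tool_rot: [3.131, -0.048, 3.129]
force: [-0.9, 0.2, 0.5]
width: 31.9
gripper_force: 0.0
turn units -0.04 shift units -0.16 -0.04 1.04 q [-0.7   0.81  1.04  2.   -0.88  0.94  2.38]
turn units -0.04 shift units -0.33 -0.08 4.67 q [-0.7   0.81  1.04  2.   -0.88  0.94  2.38]
```

```bash
python3 -m crank '[[[-0.1,0,0.6,0],[-0.1,0,0.9,0],[-0.1,0,0.9,0],[0,0,0.9,0],[0,-0.08,0.9,0],[0,0,0.3,0],[0,0,0.12,0],[0,0,0,0]]]'
python3 -m crank '[[[0,0,0,0],[0,0,0,0],[0,0,0,0],[0,0,0,0],[0,0,0,0],[0,0,0,0]]]' 0.64
python3 -m crank '[[[0,0,0,0],[0,0,0,0],[0,0,0,0],[0,0,0,0],[0,0,-0.2,0],[0,0,-0.4,0],[0,0,-0.6,0],[0,0,-0.8,0],[0,0,-0.8,0],[0,0,-0.8,0],[0,0,-0.8,0],[0,0,-0.6,0]]]' 0.66
python3 -c "
from h import *
snap('side','s2.png');im=cv2.imread('pics/s2.png')[150:270,200:440];cv2.imwrite('pics/s2c.png',cv2.resize(im,None,fx=3,fy=3))"
```

```text
clock: 8.2
eef_pos: [506.3, 16.0, 33.8]
tool_rot: [3.132, -0.038, 3.131]
force: [-0.8, -0.1, 0.5]
width: 31.8
gripper_force: 0.0
clock: 8.7
eef_pos: [506.3, 16.2, 34.5]
tool_rot: [3.132, -0.036, 3.132]
force: [0.3, 0.3, 6.3]
width: 15.6
gripper_force: 11.2
clock: 9.7
eef_pos: [509.6, 15.1, 160.5]
tool_rot: [3.132, -0.039, 3.131]
force: [0.2, -0.6, -0.9]
width: 14.9
gripper_force: 25.0
```

View pics/s2c.png

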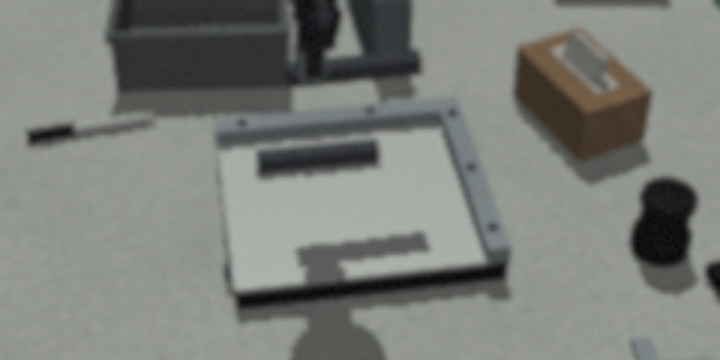

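The crop shows the bar held level in the fingers (crop ~ (360,65)), its shadow on the stage; the second bar is at crop (318,157).

```bash
python3 -m crank '[[[0,0,0.5,0],[0,0,0.5,0],[0,0,0,0],[0,0,0,0]]]' 0.64
python3 -m crank '[[[0,0,0,0],[0,0,0,0],[0,0,0,0]]]' 0.632
python3 -m crank '[[[0,0,0,0],[0,0,0,0],[0,0,0,0]]]' 0.628
python3 -m crank '[[[0,0,0,0],[0,0,0,0],[0,0,0,0]]]' 0.624
python3 -c "
from h import *
snap('side','s3.png');im=cv2.imread('pics/s3.png')[130:250,240:400];cv2.imwrite('pics/s3c.png',cv2.resize(im,None,fx=3,fy=3))"
```

```text
clock: 10.08
eef_pos: [507.2, 15.7, 131.7]
tool_rot: [3.132, -0.043, 3.131]
force: [-0.6, 0.1, -0.8]
width: 15.5
gripper_force: 14.9
clock: 10.33
eef_pos: [508.9, 15.2, 133.5]
tool_rot: [3.132, -0.039, 3.132]
force: [-0.3, -0.2, -0.2]
width: 15.6
gripper_force: 6.9
clock: 10.58
eef_pos: [508.9, 15.5, 133.6]
tool_rot: [3.132, -0.039, 3.132]
force: [-0.5, -0.1, -0.6]
width: 15.9
gripper_force: 2.6
clock: 10.83
eef_pos: [508.9, 15.4, 133.6]
tool_rot: [3.132, -0.039, 3.132]
force: [-0.0, 0.2, 0.2]
width: 15.8
gripper_force: 0.0
```

View pics/s3c.png

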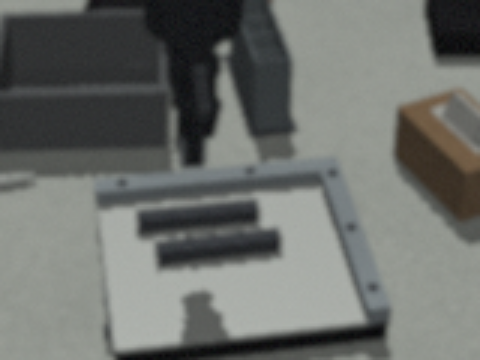

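The bar slipped out and lies on the stage again (crop ~(218,245)), next to the second (198,218), both roughly along x.

```bash
python3 -m crank '[[[0,0,-1,0],[0,0,-1,0],[0,0,-1,0],[0,0,-1,0],[0,0,-1,0],[0.5,0,-1,0],[0.8,0,0,0],[0.8,0,0,0],[0,0,0,0]]]' 0.25
cat >> h.py <<'E'
def rects(t,z,cams=('wrist',),n=4):
    for c in cams:
        d=ctrl.get_image(c)
        for x in cands(c,t,ctrl.trace)[:n]:
            p=np.argwhere(x['mask']);g=np.array([onz(d,q,z)[:2] for q in p[::3]],np.float32);(cx,cy),(w,h),a=cv2.minAreaRect(g)
            if w>h: w,h,a=h,w,a-90
            b=cv2.boxPoints(((cx,cy),(w,h),a))
            print(t,c,round(x['confidence'],2),'c %.1f %.1f wid %.1f len %.1f'%(cx,cy,w,h),'dir deg %.1f'%((a+90+90)%180-90))
E
python3 -c "
from h import *
rects('bar0',41,('wrist','side'))
print(np.round(ctrl.read_state()['eef_pos']))"
```

```text
clock: 11.63
eef_pos: [458.8, 14.4, 285.7]
tool_rot: [3.129, -0.042, 3.13]
force: [-1.0, -0.6, -0.8]
width: 31.7
gripper_force: 0.0
bar0 wrist 0.6 c 518.1 59.3 wid 16.8 len 111.0 dir deg -1.5
bar0 wrist 0.51 c 440.4 304.0 wid 193.0 len 205.4 dir deg 82.0
bar0 side 0.88 c 527.2 6.5 wid 31.9 len 109.6 dir deg 0.4
[463.  15. 285.]
```

```bash
python3 -c "
from h import *
import h
h.cands=lambda c,t,fn:[x for x in fn(c,t) if x['confidence']>.05]
rects('bar0',41,('wrist',))
rects('bar1',41,('scene',))
"
```

```text
bar0 wrist 0.57 c 518.0 59.7 wid 17.3 len 110.5 dir deg -2.0
bar1 scene 0.68 c 553.3 -465.8 wid 43.4 len 69.5 dir deg 18.6
bar1 scene 0.61 c 526.7 50.7 wid 39.1 len 120.2 dir deg -4.3
bar1 scene 0.23 c 528.9 439.5 wid 79.4 len 107.1 dir deg -37.1
```

```bash
python3 -c "
from h import *
go(466,61,33,np.pi-.03)"
```

```text
turn units 0.25 shift units -0.47 1.79 10.09 q [-0.85  0.56  1.2   1.93 -0.59  1.11  2.16]
```

```bash
python3 -m crank '[[[-0.1,0.6,0.4,0.25],[-0.1,0.6,0.9,0],[-0.1,0.6,0.9,0],[-0.1,0,0.9,0],[0,0,0.9,0],[0,0,0.9,0],[0,0,0.9,0],[0,0,0.9,0],[0,0,0.9,0],[0,0,0.9,0],[0,0,0.5,0],[0,0,0,0]]]'
python3 -c "
from h import *
go(466,61,33,np.pi-.03)"
```

```text
clock: 13.03
eef_pos: [463.2, 61.3, 58.3]
tool_rot: [3.133, -0.044, 3.112]
force: [-0.4, 0.2, 0.6]
width: 32.0
gripper_force: 0.0
turn units -0.00 shift units -0.16 -0.02 1.01 q [-0.67  0.85  0.79  2.13 -1.05  0.68  2.42]
```

```bash
python3 -m crank '[[[-0.16,0,0.3,0],[0,0,0.4,0],[0,0,0.3,0],[0,0,0,0]]]'
python3 -m crank '[[[0,0,0,0],[0,0,0,0],[0,0,0,0],[0,0,0,0],[0,0,0,0],[0,0,0,0],[0,0,-0.2,0],[0,0,-0.5,0],[0,0,-0.9,0],[0,0,-0.9,0],[0,0,-0.9,0],[0,0,-0.6,0]]]' 0.65
python3 -m crank '[[[0,0,0,0],[0,0,0,0],[0,0,0,0],[0,0,0,0],[0,0,0,0],[0,0,0,0]]]' 0.634
python3 -c "
from h import *
print(ctrl.read_state()['qpos']);rects('bar0',110,('side',),2)"
python3 -m crank '[[[0,0,0,0],[0,0,0,0],[0,0,0,0],[0,0,0,0],[0,0,0,0],[0,0,0,0]]]' 0.631
python3 -c "
from h import *
rects('bar0',110,('side',),2)"
python3 -m crank '[[[0,0,0,0],[0,0,0,0],[0,0,0,0],[0,0,0,0],[0,0,0,0],[0,0,0,0]]]' 0.629
python3 -c "
from h import *
rects('bar0',110,('side',),2);snap('side','s4.png');im=cv2.imread('pics/s4.png')[130:250,240:400];cv2.imwrite('pics/s4c.png',cv2.resize(im,None,fx=3,fy=3))"
```

```text
clock: 13.37
eef_pos: [467.8, 61.5, 35.2]
tool_rot: [3.132, -0.04, 3.112]
force: [0.0, -0.1, -0.1]
width: 32.2
gripper_force: 0.0
clock: 14.37
eef_pos: [471.5, 60.5, 137.1]
tool_rot: [3.133, -0.039, 3.112]
force: [0.4, 0.7, -0.9]
width: 15.0
gripper_force: 14.4
clock: 14.87
eef_pos: [470.9, 60.5, 134.7]
tool_rot: [3.133, -0.041, 3.112]
force: [-0.4, 0.9, -1.3]
width: 15.8
gripper_force: 6.0
[-0.73636028  0.73170086  0.89485647  2.06996933 -0.82882186  0.79963137
  2.22731392]
bar0 side 0.65 c 515.7 -72.4 wid 29.4 len 99.3 dir deg 0.4
bar0 side 0.59 c 504.3 38.7 wid 27.3 len 107.2 dir deg -60.0
clock: 15.47
eef_pos: [471.5, 60.6, 135.4]
tool_rot: [3.133, -0.039, 3.112]
force: [0.2, -0.6, -1.5]
width: 15.8
gripper_force: 3.8
bar0 side 0.86 c 515.2 -72.0 wid 35.3 len 100.3 dir deg 1.6
bar0 side 0.59 c 482.7 24.3 wid 19.4 len 112.9 dir deg -80.3
clock: 16.07
eef_pos: [471.4, 60.6, 135.4]
tool_rot: [3.133, -0.039, 3.112]
force: [0.1, 0.3, -1.1]
width: 15.5
gripper_force: 2.5
```

View pics/s4c.png

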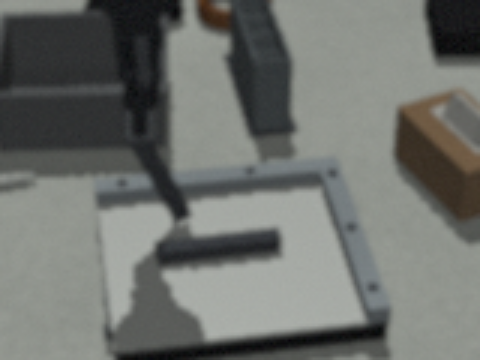

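The bar now hangs steeply from the fingers (crop (140,135) to (182,215)): loosening the grip lets it swing down.

```bash
python3 -m crank '[[[0,0,-0.3,0],[0,0,-0.3,0],[0,0,0.3,0],[0,0,0.3,0],[0,0,0,0],[0,0,0,0]]]' 0.629
python3 -m crank '[[[0,0,0,0],[0,0,0,0],[0,0,0,0],[0,0,0,0]]]' 0.7
python3 -c "
from h import *
d=snap('side');
for c in ('side','scene'):
    d=snap(c)
    for x in cands(c,'bar0',ctrl.trace)[:3]:
        p=np.argwhere(x['mask']);r=cv2.minAreaRect(p[:,::-1].astype(np.float32));print(c,x['confidence'],r)
    print(px(d,[[471,60.6,140],[471,60.6,40],[571,60,140]]))
rects('caddy',86,('side','scene'))
"
```

```text
clock: 16.72
eef_pos: [470.7, 60.7, 134.7]
tool_rot: [3.133, -0.041, 3.112]
force: [-0.0, -0.2, -1.2]
width: 16.3
gripper_force: 2.5
clock: 17.05
eef_pos: [471.5, 60.6, 135.4]
tool_rot: [3.133, -0.039, 3.112]
force: [-0.0, 0.3, -1.1]
width: 13.4
gripper_force: 39.4
side 0.83 ((312.43292236328125, 211.39634704589844), (8.392796516418457, 41.411827087402344), 83.6598129272461)
side 0.65 ((290.6896667480469, 189.22412109375), (30.268341064453125, 7.427813529968262), 68.19859313964844)
[[285.79463513 170.88092439]
 [287.57508014 201.38281259]
 [324.61195902 166.87517428]]
scene 0.66 ((312.6678771972656, 181.0721893310547), (28.210657119750977, 6.797748565673828), 77.7352294921875)
scene 0.56 ((315.7000427246094, 205.6000213623047), (33.093807220458984, 7.602630138397217), 26.56505012512207)
[[309.9941005  163.56778451]
 [309.77885699 189.75015916]
 [335.73788691 175.13215904]]
caddy side 0.64 c 608.4 232.8 wid 62.2 len 256.9 dir deg 79.5
caddy scene 0.58 c 652.7 232.4 wid 96.7 len 247.9 dir deg -62.9
```

```bash
python3 -m crank '[[[0,0,-0.6,0],[0,0,-0.9,0],[-0.2,0.5,-0.9,0],[-0.4,0.9,-0.9,0],[-0.4,0.9,-0.9,0],[-0.4,0.9,-0.9,0],[-0.4,0.9,-0.9,0],[-0.4,0.9,0,0],[-0.4,0.9,0,0],[-0.2,0.9,0,0],[0,0.9,0,0],[0,0,0,0]]]'
python3 - <<'E'
from h import *
np.set_printoptions(precision=1,suppress=True)
d=snap('wrist','w2.png');print(ctrl.read_state()['eef_pos'],ctrl.read_state()['qpos'])
import pickle;pickle.dump(d,open('w2.pkl','wb'))
for t,z in dict(corner=25,caddy=0,bin=0,stage=0).items():
    for x in cands('wrist',t): print(t,round(x['confidence'],2),x['position'],onz(d,x['position'],z))
rects('caddy',86)
E
```

```text
clock: 18.5
eef_pos: [552.5, 255.6, 283.0]
tool_rot: [3.13, -0.04, 3.12]
force: [-0.1, -0.4, -1.9]
width: 14.1
gripper_force: 39.5
[552.4 252.5 283.2] [-1.   0.7  1.1  1.6 -0.7  1.3  1.7]
corner 0.74 [240.3, 195.8] [639.9  99.9  25. ]
caddy 0.73 [215.7, 347.5] [620.7 291.1   0. ]
bin 0.96 [66.1, 353.7] [437.9 299.    0. ]
stage 0.96 [164.6, 124.9] [546.3  12.1   0. ]
caddy wrist 0.77 c 607.9 291.0 wid 67.8 len 142.3 dir deg 89.4
```

View pics/w2.png

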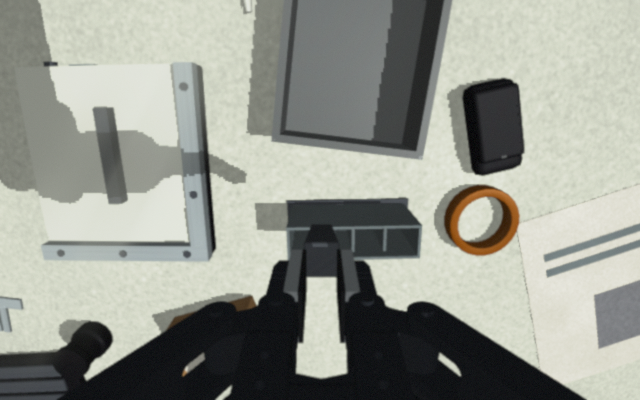

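Wrist picture: caddy rim corners about (287,227), (420,223), (420,256), (289,259), the held bar over it at (321,250); bin rim at (273,142)-(422,157); stage left, fence corner near (187,241), other bar at (110,155).

```bash
python3 - <<'E'
from h import *
import pickle
np.set_printoptions(precision=1,suppress=True)
d=pickle.load(open('w2.pkl','rb'))
print('rim',[onz(d,(r,c),86) for c,r in [(287,227),(420,223),(420,256),(289,259)]])
print('base',[onz(d,(r,c),0) for c,r in [(288,200),(407,198)]])
print('bin',[onz(d,(r,c),70) for c,r in [(273,142),(422,157)]])
print('fence top inner',[onz(d,(r,c),39) for c,r in [(172,65),(187,241),(45,245)]])
print('fence base',[onz(d,(r,c),25) for c,r in [(45,243),(183,239)]])
print('fence outer',[onz(d,(r,c),39) for c,r in [(43,260),(212,260),(197,63)]])
im=cv2.imread('pics/w2.png')
a=cv2.resize(im[180:270,270:440],None,fx=4,fy=4,interpolation=2);b=cv2.resize(im[40:270,20:220],None,fx=2,fy=2,interpolation=2)
cv2.imwrite('pics/c2.png',a);cv2.imwrite('pics/c2b.png',b)
E
```

```text
rim [array([603. , 220.8,  86. ]), array([602.3, 360.1,  86. ]), array([640.1, 362.3,  86. ]), array([639.4, 221.1,  86. ])]
base [array([597.6, 215.2,   0. ]), array([598.8, 367.7,   0. ])]
bin [array([516.3, 209.3,  70. ]), array([535.3, 363.2,  70. ])]
fence top inner [array([435.1, 102.5,  39. ]), array([635. ,  94.5,  39. ]), array([637., -86.,  39.])]
fence base [array([639.9, -97.6,  25. ]), array([637.8,  84. ,  25. ])]
fence outer [array([657.2, -93.9,  39. ]), array([660.6, 122.1,  39. ]), array([434.1, 129.5,  39. ])]
```

View pics/c2.png

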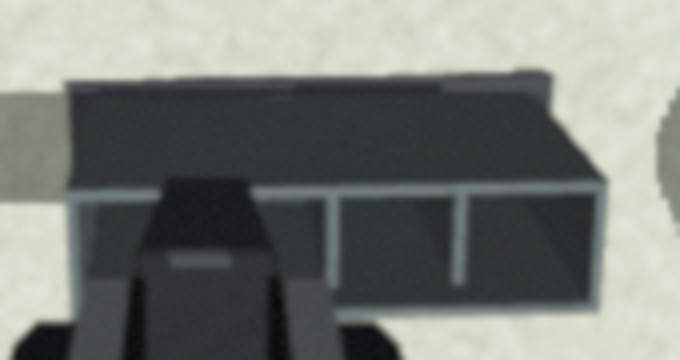

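```bash
python3 - <<'E'
from h import *
import pickle
np.set_printoptions(precision=1,suppress=True)
d=pickle.load(open('w2.pkl','rb'))
for z in (185,190,195): print('bottom -x edge',[onz(d,(225,270+c/4),z) for c in (165,245)])
print('upper',[onz(d,(180+262/4,270+c/4),288) for c in (145,270)])
s=ctrl.read_state();print(s['eef_pos'])
go(597,343.7,185)
E
```

```text
bottom -x edge [array([566. , 248.9, 185. ]), array([566.3, 263.7, 185. ])]
bottom -x edge [array([564.2, 249. , 190. ]), array([564.5, 263.5, 190. ])]
bottom -x edge [array([562.4, 249.1, 195. ]), array([562.7, 263.3, 195. ])]
upper [array([538.5, 249.2, 288. ]), array([538.8, 262.8, 288. ])]
[553.  248.2 284.5]
turn units 0.00 shift units -1.79 3.84 3.95 q [-1.   0.7  1.1  1.6 -0.7  1.3  1.7]
```

```bash
python3 -m crank '[[[-0.5,0.6,0,0],[-0.5,0.8,0,0],[-0.5,0.8,0.3,0],[-0.4,0.8,0.6,0],[-0.1,0.8,0.6,0],[0,0,0.6,0],[0,0,0.6,0],[0,0,0.6,0],[0,0,0.4,0],[0,0,0,0],[0,0,0,0],[0,0,0,0]]]'
python3 - <<'E'
from h import *
np.set_printoptions(precision=1,suppress=True)
go(601,343.5,130)
d=snap('side');print(px(d,[[621,343,86],[621,308.7,86]]))
cv2.imwrite('pics/s5.png',d['img'][:,:,::-1])
im=cv2.imread('pics/s5.png')[70:190,250:410];cv2.imwrite('pics/s5c.png',cv2.resize(im,None,fx=3,fy=3))
E
```

```text
clock: 19.85
eef_pos: [602.9, 343.5, 191.8]
tool_rot: [3.132, -0.038, 3.111]
force: [0.7, -0.5, -0.7]
width: 14.0
gripper_force: 39.5
turn units 0.00 shift units -0.02 -0.03 2.47 q [-1.   0.9  1.   1.4 -0.8  1.2  1.6]
[[322.5 128.8]
 [324.7 134.3]]
```

View pics/s5c.png

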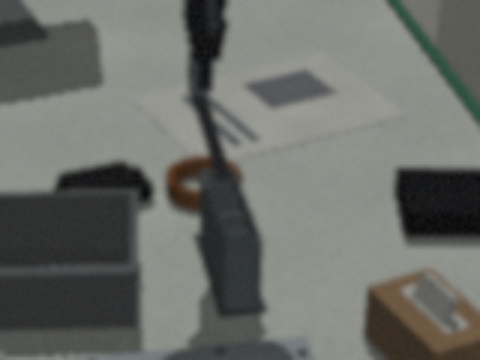

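The held bar tilts slightly with its lower tip just over the far cell (crop (220,172)).

```bash
python3 -m crank '[[[0,0,0.4,0],[0,0,0.4,0],[-0.05,0,0.4,0],[-0.05,0,0.4,0],[-0.05,0,0.4,0],[-0.05,0,0.2,0],[0,0,0,0]]]'
python3 -m crank '[[[0,0,0,0],[0,0,0,0],[0,0,0.3,0],[0,0,0.3,0],[0,0,0.3,0],[-0.1,0,0.2,0],[-0.1,0,0,0],[0,0,0,0]]]' 0.630
```

```text
clock: 20.48
eef_pos: [606.1, 343.8, 134.3]
tool_rot: [3.134, -0.038, 3.111]
force: [4.0, 1.2, -3.2]
width: 13.9
gripper_force: 39.2
clock: 21.15
eef_pos: [608.7, 344.4, 107.6]
tool_rot: [3.133, -0.04, 3.112]
force: [1.9, -0.1, -0.3]
width: 15.9
gripper_force: 5.5
```

```bash
python3 -m crank '[[[-0.1,0,0.1,0],[-0.1,0,0.1,0],[-0.1,0,0.1,0],[0,0,0,0]]]' 0.626
python3 -m crank '[[[0,0,0,0],[0,0,0,0],[0,0,0,0],[0,0,0,0],[0,0,-0.5,0],[0,0,-0.9,0],[0,0,-0.9,0],[0,0,-0.9,0],[0,0,-0.9,0],[0,-0.5,-0.9,0],[0,-0.9,-0.9,0],[0,0,0,0]]]' 0.25
python3 - <<'E'
from h import *
np.set_printoptions(precision=1,suppress=True)
d=snap('side','s6.png');im=cv2.imread('pics/s6.png')[70:230,250:410];cv2.imwrite('pics/s6c.png',cv2.resize(im,None,fx=3,fy=3))
rects('bar0',41,('side',),2)
rects('bar0',41,('wrist',),2)
E
```

```text
clock: 21.48
eef_pos: [616.2, 344.0, 99.3]
tool_rot: [3.133, -0.04, 3.112]
force: [-0.4, -0.3, -0.4]
width: 16.2
gripper_force: 1.0
clock: 22.48
eef_pos: [624.1, 301.7, 254.1]
tool_rot: [3.134, -0.03, 3.106]
force: [1.6, -1.9, 1.2]
width: 32.3
gripper_force: 0.0
bar0 side 0.84 c 529.2 7.3 wid 32.9 len 110.6 dir deg -1.0
bar0 wrist 0.82 c 530.7 21.5 wid 28.3 len 109.9 dir deg -1.0
bar0 wrist 0.74 c 634.3 350.1 wid 23.3 len 41.9 dir deg 20.5
```

View pics/s6c.png

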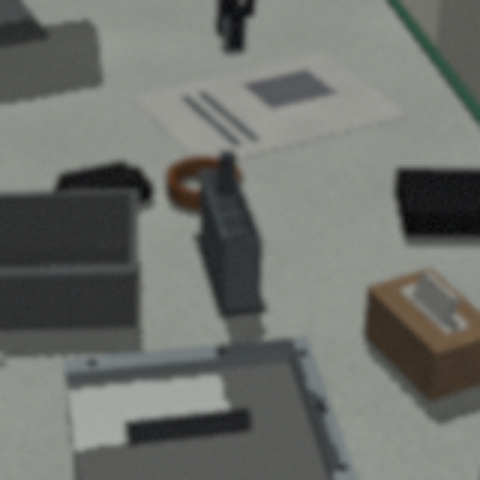

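The first bar stands in the far cell (crop (227,170)); the second lies on the stage at crop (188,425).

```bash
python3 -m crank '[[[0.5,-0.9,0,0],[0.5,-0.9,0,0],[0.5,-0.9,0,0],[0.5,-0.9,0,0],[0.5,-0.9,0,0],[0.5,-0.9,0,0],[0.5,-0.9,0,0],[0.5,-0.9,0.5,0],[0.5,-0.9,0.9,0],[0.5,-0.9,0.9,0],[0.5,-0.9,0.9,0],[0.3,-0.9,0.9,0]]]'
python3 -m crank '[[[0,0,0.9,0],[0,0,0.5,0],[0,0,0,0],[0,0,0,0]]]'
python3 - <<'E'
from h import *
go(480,15.6,58,np.pi-.02);go(481,15.6,35,np.pi-.02)
E
```

```text
clock: 23.73
eef_pos: [461.9, 43.5, 146.5]
tool_rot: [3.133, -0.041, 3.114]
force: [-0.3, -0.1, 0.2]
width: 32.4
gripper_force: 0.0
clock: 24.07
eef_pos: [462.1, 43.9, 112.3]
tool_rot: [3.133, -0.041, 3.113]
force: [0.0, 0.4, 0.9]
width: 31.9
gripper_force: 0.0
turn units -0.11 shift units -0.83 -1.14 2.13 q [-0.68  0.75  0.85  2.11 -0.88  0.74  2.31]
turn units -0.11 shift units -0.90 -1.14 3.05 q [-0.68  0.75  0.85  2.11 -0.88  0.74  2.31]
```

```bash
python3 -m crank '[[[-0.4,-0.6,0,-0.1],[-0.4,-0.55,0.5,0],[-0.1,0,0.8,0],[0,0,0.8,0],[0,0,0.6,0],[0,0,0.3,0],[0,0,0,0],[0,0,0,0]]]'
python3 -c "
from h import *
go(481,15.6,35)"
```

```text
clock: 24.73
eef_pos: [482.0, 15.1, 37.5]
tool_rot: [3.133, -0.038, 3.12]
force: [0.7, 0.3, 0.6]
width: 31.7
gripper_force: 0.0
turn units 0.00 shift units 0.03 0.02 0.10 q [-0.51  0.87  0.69  2.1  -1.03  0.61  2.48]
```

```bash
python3 -m crank '[[[0,0,0.1,0],[0,0,0,0],[0,0,0,0],[0,0,0,0],[0,0,0,0],[0,0,0,0],[0,0,-0.2,0],[0,0,-0.5,0],[0,0,-0.9,0],[0,0,-0.9,0],[0,0,-0.9,0],[0,0,-0.6,0]]]' 0.65
python3 -m crank '[[[0,0,-0.5,0],[0,0,0,0],[0,0,0,0],[0,0,0,0],[0,0,0,0],[0,0,0,0]]]' 0.634
python3 -m crank '[[[0,0,0,0],[0,0,0,0],[0,0,0,0],[0,0,0,0],[0,0,0,0],[0,0,0,0],[0,0,0,0],[0,0,0,0]]]' 0.631
python3 -m crank '[[[0,0,0,0],[0,0,0,0],[0,0,0,0],[0,0,0,0],[0,0,0,0],[0,0,0,0]]]' 0.629
python3 -m crank '[[[0,0,-0.3,0],[0,0,-0.3,0],[0,0,0.3,0],[0,0,0.3,0],[0,0,0,0],[0,0,0,0],[0,0,0,0],[0,0,0,0]]]'
python3 -m crank '[[[0,0,0,0],[0,0,0,0],[0,0,0,0]]]' 0.7
python3 -c "
from h import *
s=ctrl.read_state();e=np.array(s['eef_pos'])
for c in ('side','scene'):
    d=snap(c)
    for x in cands(c,'bar0',ctrl.trace)[:3]:
        p=np.argwhere(x['mask']);r=cv2.minAreaRect(p[:,::-1].astype(np.float32));print(c,x['confidence'],r)
    print(px(d,[e,e-[0,0,100],e+[100,0,0]]))
"
```

```text
clock: 25.73
eef_pos: [485.1, 13.6, 136.2]
tool_rot: [3.133, -0.038, 3.119]
force: [1.1, -0.4, -0.3]
width: 15.2
gripper_force: 16.2
clock: 26.23
eef_pos: [484.9, 13.9, 146.1]
tool_rot: [3.133, -0.041, 3.12]
force: [0.9, -0.1, -0.4]
width: 15.5
gripper_force: 7.7
clock: 26.9
eef_pos: [485.6, 13.9, 146.9]
tool_rot: [3.133, -0.039, 3.12]
force: [-0.6, 0.7, -0.7]
width: 16.1
gripper_force: 5.1
clock: 27.4
eef_pos: [485.6, 13.9, 146.9]
tool_rot: [3.133, -0.039, 3.12]
force: [0.7, -0.6, -0.1]
width: 16.0
gripper_force: 2.6
clock: 28.07
eef_pos: [485.6, 13.8, 146.8]
tool_rot: [3.133, -0.039, 3.12]
force: [0.4, 0.0, -0.4]
width: 16.1
gripper_force: 2.6
clock: 28.32
eef_pos: [485.7, 13.9, 146.9]
tool_rot: [3.133, -0.039, 3.12]
force: [0.6, 0.1, -1.4]
width: 13.7
gripper_force: 41.7
side 0.67 ((288.6831359863281, 195.66831970214844), (7.2637715339660645, 35.02531051635742), 5.7105937004089355)
side 0.39 ((323.0, 127.0), (14.0, 6.0), 90.0)
[[294.03561089 178.85404495]
 [295.41205711 209.93953884]
 [334.07375476 174.46622646]]
scene 0.6 ((397.0, 157.5), (13.0, 8.0), 90.0)
scene 0.53 ((300.5121765136719, 183.39022827148438), (7.067617893218994, 23.632347106933594), 6.34019136428833)
[[303.94262887 169.59922966]
 [304.00427109 196.30797306]
 [330.43351404 181.70892231]]
```

```bash
python3 -m crank '[[[0,0,-0.6,0],[0,0,-0.9,0],[-0.3,0.4,-0.9,0],[-0.6,0.9,-0.8,0],[-0.6,1,0,0],[-0.6,1,0,0],[-0.6,1,0,0],[-0.6,1,0,0],[-0.6,1,0,0],[-0.6,1,0,0],[-0.6,1,0,0],[-0.4,1,0,0]]]'
python3 -m crank '[[[0,0.6,0,0],[0,0.5,0,0],[0,0,0,0],[0,0,0,0],[0,0,0,0],[0,0,0,0]]]'
python3 - <<'E'
from h import *
np.set_printoptions(precision=1,suppress=True)
go(641,273.7,195)
d=snap('wrist','w3.png');im=cv2.imread('pics/w3.png')[160:300,240:440];cv2.imwrite('pics/w3c.png',cv2.resize(im,None,fx=4,fy=4))
import pickle;pickle.dump(d,open('w3.pkl','wb'));print(ctrl.read_state()['eef_pos'])
E
```

```text
clock: 29.52
eef_pos: [632.2, 243.8, 223.1]
tool_rot: [3.133, -0.039, 3.12]
force: [0.7, -1.1, -0.2]
width: 13.6
gripper_force: 41.7
clock: 30.02
eef_pos: [631.8, 268.0, 224.3]
tool_rot: [3.133, -0.039, 3.117]
force: [0.1, -0.8, -1.4]
width: 13.6
gripper_force: 41.7
turn units 0.00 shift units -0.41 0.23 1.16 q [-0.9  0.9  1.   1.4 -0.7  1.3  1.7]
[631.8 268.3 224.3]
```

View pics/w3c.png

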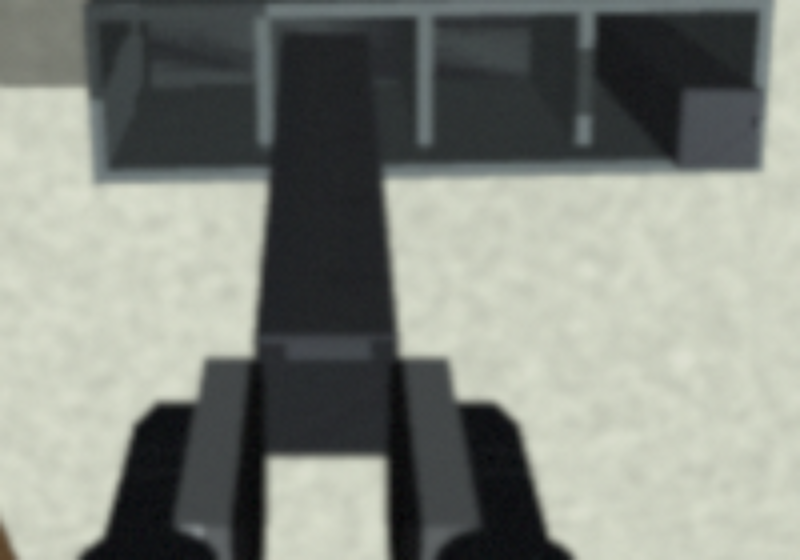

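The second bar hangs almost upright, its lower end at crop (325,35) over the second cell's near rim; the first bar stands in the fourth cell (crop (720,125)).

```bash
python3 - <<'E'
from h import *
import pickle
np.set_printoptions(precision=1,suppress=True)
d=pickle.load(open('w3.pkl','rb'))
f=lambda c,r,z: onz(d,(160+r/4,240+c/4),z)
for z in (125,131,137): print('bottom',f(280,35,z),f(372,35,z))
print('top edge',f(260,335,230),f(395,335,230))
print('cell 2 rim', f(268,178,86),f(428,170,86),f(428,10,86),f(268,12,86))
print('caddy rim', f(97,180,86),f(762,168,86),f(772,2,86),f(90,8,86))
E
```

```text
bottom [603.3 261.4 125. ] [603.8 277.8 125. ]
bottom [602.2 261.6 131. ] [602.6 277.6 131. ]
bottom [601.1 261.7 137. ] [601.5 277.3 137. ]
top edge [616.6 261.2 230. ] [617.  275.8 230. ]
cell 2 rim [641.3 256.7  86. ] [640.4 290.7  86. ] [606.2 290.9  86. ] [605.7 258.   86. ]
caddy rim [640.7 220.4  86. ] [642.  362.1  86. ] [606.2 362.1  86. ] [603.9 221.4  86. ]
```

```bash
python3 -m crank '[[[-0.25,0.18,0.2,0],[-0.27,0,0.4,0],[0,0,0.4,0],[0,0,0.2,0],[0,0,0,0],[0,0,0,0]]]'
python3 -c "
from h import *
go(644.5,272.7,190);go(641,273,130)"
```

```text
clock: 30.57
eef_pos: [643.3, 274.3, 192.4]
tool_rot: [3.133, -0.041, 3.119]
force: [0.1, 0.5, -1.2]
width: 13.8
gripper_force: 41.7
turn units 0.00 shift units -0.05 -0.06 0.09 q [-0.86  0.94  0.94  1.38 -0.77  1.25  1.69]
turn units 0.00 shift units -0.01 -0.07 2.50 q [-0.86  0.94  0.94  1.38 -0.77  1.25  1.69]
```

```bash
python3 -m crank '[[[0,-0.06,0.4,0],[0,0,0.4,0],[0,0,0.4,0],[0,0,0.4,0],[0.05,0,0.4,0],[0.05,0,0.4,0],[0,0,0,0]]]'
python3 -m crank '[[[0,0,0,0],[0,0,0,0],[0.1,0,0.3,0],[0.1,0,0.3,0],[0.1,0,0.3,0],[0.1,0,0.2,0],[0.1,0,0,0],[0,0,0,0]]]' 0.630
python3 -m crank '[[[0,0,0.1,0],[0,0,0.1,0],[0,0,0.1,0],[0,0,0,0]]]' 0.626
python3 -m crank '[[[0,0,0,0],[0,0,0,0],[0,0,0,0],[0,0,0,0],[0,0,-0.5,0],[0,0,-0.9,0],[0,0,-0.9,0],[0,0,-0.9,0],[0,0,-0.9,0],[0,0,-0.9,0],[0.5,0,-0.9,0],[0.5,0,0,0]]]' 0.25
python3 - <<'E'
from h import *
np.set_printoptions(precision=1,suppress=True)
d=snap('wrist','w4.png');im=cv2.imread('pics/w4.png')[120:300,200:440];cv2.imwrite('pics/w4c.png',cv2.resize(im,None,fx=3,fy=3))
E
```

```text
clock: 31.15
eef_pos: [636.9, 273.8, 130.5]
tool_rot: [3.134, -0.044, 3.12]
force: [-0.9, -0.0, -0.0]
width: 13.5
gripper_force: 41.7
clock: 31.82
eef_pos: [624.5, 274.4, 106.0]
tool_rot: [3.133, -0.04, 3.12]
force: [0.3, -0.4, -0.6]
width: 16.3
gripper_force: 4.1
clock: 32.15
eef_pos: [624.9, 274.3, 98.5]
tool_rot: [3.133, -0.04, 3.12]
force: [-0.1, 0.2, -0.2]
width: 16.2
gripper_force: 0.8
clock: 33.15
eef_pos: [608.8, 272.2, 253.4]
tool_rot: [3.131, -0.03, 3.119]
force: [0.7, -0.1, 1.1]
width: 31.7
gripper_force: 0.0
```

View pics/w4c.png

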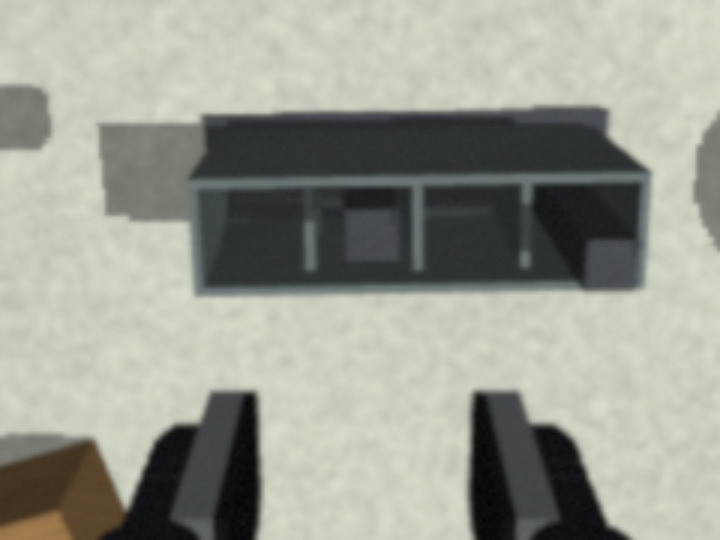

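Both bars stand in the caddy: tops at crop (372,235) in cell 2 and (610,262) in cell 4. Next, the tray.

```bash
python3 -m crank '[[[0,0,-0.5,1],[0,0,-0.5,1],[0,0,-0.5,1],[0,0,-0.5,1],[0,0,0,1],[0,0,0,1],[0,0,0,1],[0,0,0,1],[0,0,0,1],[0,0,0,1],[0,0,0,1],[0,0,0,1]]]' -1
python3 -m crank '[[[0,0,0,1],[0,0,0,1],[0,0,0,1],[0,0,0,1],[0,0,0,1],[0,0,0,1],[0,0,0,1],[0,0,0,1],[0,0,0,1],[0,0,0,1],[0,0,0,1],[0,0,0,1]]]'
python3 -m crank '[[[0,0,0,1],[0,0,0,1],[0,0,0,1],[0,0,0,1],[0,0,0,1],[0,0,0,1],[0,0,0,1],[0,0,0,1],[0,0,0,1],[0,0,0,0],[0,0,0,0]]]'
python3 -c "
from h import *
go(400,-290,330)"
```

```text
clock: 34.2
eef_pos: [607.7, 272.9, 297.3]
tool_rot: [-3.114, -0.03, 2.155]
force: [-0.5, 0.8, -0.9]
width: 85.2
gripper_force: 0.0
clock: 35.2
eef_pos: [607.7, 272.9, 297.4]
tool_rot: [-3.101, 0.005, 1.196]
force: [0.4, 0.2, -0.9]
width: 85.5
gripper_force: 0.0
clock: 36.12
eef_pos: [607.8, 272.9, 297.3]
tool_rot: [-3.115, 0.03, 0.482]
force: [-0.9, -0.1, -1.2]
width: 85.9
gripper_force: 0.0
turn units 0.00 shift units -17.84 16.07 -1.20 q [-1.    0.94  1.3   1.36 -0.89  1.52 -0.84]
```

```bash
python3 -m crank '[[[-0.5,0.4,0.2,0],[-0.9,0.8,0.2,0],[-0.9,0.8,0.2,0],[-0.9,0.8,0.2,0],[-0.9,0.8,0.2,0],[-0.9,0.8,0.2,0],[-0.9,0.8,0.2,0],[-0.9,0.8,0.2,0],[-0.9,0.8,0.2,0],[-0.9,0.8,0,0],[-0.9,0.8,0,0],[-0.9,0.8,0,0]]]'
python3 -m crank '[[[-0.9,0.8,0,0],[-0.9,0.8,0,0],[-0.9,0.8,0,0],[-0.9,0.8,0,0],[-0.9,0.8,0,0],[-0.9,0.8,0,0],[-0.9,0.8,0,0],[-0.9,0.8,0,0],[-0.5,0.4,0,0],[0,0,0,0],[0,0,0,0],[0,0,0,0]]]'
python3 - <<'E'
from h import *
import pickle
np.set_printoptions(precision=1,suppress=True)
go(410,-298,250)
d=snap('wrist','w5.png');pickle.dump(d,open('w5.pkl','wb'))
for t,z in dict(tray=0,grip_tab=35,slug0=3,block=0).items():
    for x in cands('wrist',t): print(t,round(x['confidence'],2),x['position'],onz(d,x['position'],z))
rects('tray',0);rects('block',20)
E
```

```text
clock: 37.12
eef_pos: [480.8, -51.9, 254.1]
tool_rot: [-3.115, 0.03, 0.482]
force: [0.6, 0.2, -0.1]
width: 85.3
gripper_force: 0.0
clock: 38.12
eef_pos: [389.6, -289.4, 255.0]
tool_rot: [-3.114, 0.029, 0.482]
force: [-0.0, 1.0, -0.3]
width: 85.4
gripper_force: 0.0
turn units 0.00 shift units 0.57 0.69 0.16 q [-0.2  0.7  1.2  1.9 -0.7  1.1  0.2]
tray 0.81 [101.0, 356.6] [ 454.  -291.3    0. ]
tray 0.75 [109.4, 515.3] [ 529.2 -450.7    0. ]
grip_tab 0.64 [148.9, 353.3] [ 411.  -308.8   35. ]
slug0 0.9 [93.9, 327.8] [ 446.1 -259.8    3. ]
slug0 0.9 [68.0, 371.1] [ 490.9 -288.     3. ]
slug0 0.82 [93.4, 383.2] [ 474.4 -312.5    3. ]
block 0.87 [107.7, 514.7] [ 530.4 -449.     0. ]
tray wrist 0.94 c 449.4 -291.9 wid 104.1 len 126.2 dir deg 23.9
tray wrist 0.41 c 478.2 -311.4 wid 22.8 len 24.2 dir deg 30.2
block wrist 0.96 c 527.4 -449.2 wid 41.0 len 61.2 dir deg 20.2
block wrist 0.54 c 432.0 -65.0 wid 28.5 len 80.1 dir deg -64.5
```

```bash
python3 -m crank '[[[0,0,0,0.87],[0,0,0,0],[0,0,0,0]]]' 0.06
python3 -c "
from h import *
go(414,-308,100,.412);go(414,-308,32,.412)"
```

```text
clock: 38.82
eef_pos: [389.2, -290.3, 255.1]
tool_rot: [-3.117, 0.032, 0.412]
force: [-0.1, -0.1, 0.0]
width: 51.8
gripper_force: 0.0
turn units 0.00 shift units 0.82 1.20 6.15 q [-0.16  0.67  1.22  1.92 -0.68  1.1   0.19]
turn units 0.00 shift units 0.91 1.27 8.87 q [-0.16  0.67  1.22  1.92 -0.68  1.1   0.19]
```

```bash
python3 -m crank '[[[0.3,0.4,0.5,0],[0.3,0.4,0.8,0],[0.22,0.4,0.9,0],[0,0,0.9,0],[0,0,0.9,0],[0,0,0.9,0],[0,0,0.9,0],[0,0,0.4,0],[0,0,0,0],[0,0,0,0]]]'
python3 - <<'E'
from h import *
np.set_printoptions(precision=1,suppress=True)
d=snap('wrist')
for t,z in dict(tray=0,grip_tab=35).items():
    for x in cands('wrist',t): print(t,round(x['confidence'],2),x['position'],onz(d,x['position'],z))
rects('tray',0)
go(414,-308,32,.412)
E
```

```text
clock: 39.65
eef_pos: [413.9, -308.5, 99.3]
tool_rot: [-3.117, 0.032, 0.411]
force: [0.7, 0.1, 0.3]
width: 40.1
gripper_force: 0.0
tray 0.85 [140.1, 321.0] [ 449.4 -290.1    0. ]
grip_tab 0.93 [209.9, 320.9] [ 415.  -305.9   35. ]
tray wrist 0.59 c 442.6 -292.4 wid 108.0 len 139.7 dir deg 23.6
turn units -0.02 shift units 0.07 0.03 2.72 q [ 0.   0.9  1.   2.  -1.   0.9  0.4]
```

```bash
python3 -m crank '[[[0,0.05,0.4,0],[0,0,0.7,0],[0,0,0.7,0],[0,0,0.6,0],[0,0,0.3,0],[0,0,0,0],[0,0,0,0]]]'
python3 -m crank '[[[0,0,0,0],[0,0,0,0],[0,0,0,0],[0,0,0,0],[0,0,0,0],[0,0,0,0],[0,0,0,0]]]' 1
python3 -m crank '[[[0,0,-0.1,0],[0,0,-0.2,0],[0,0,-0.2,0],[0,0,-0.3,0],[0,0,-0.2,0],[0,0,0,0],[0,0,0,0]]]' 
python3 -c "
from h import *
print(ctrl.read_state()['qpos']);rects('tray',30,('side',))
rects('tray',0,('wrist',))"
```

```text
clock: 40.48
eef_pos: [411.6, -308.7, 31.2]
tool_rot: [-3.116, 0.032, 0.41]
force: [0.2, -1.2, 0.8]
width: 40.4
gripper_force: 0.0
clock: 41.07
eef_pos: [412.3, -308.8, 32.3]
tool_rot: [-3.118, 0.031, 0.411]
force: [-0.1, 2.4, 5.6]
width: 6.5
gripper_force: 59.0
clock: 41.65
eef_pos: [413.0, -309.0, 56.8]
tool_rot: [-3.118, 0.031, 0.411]
force: [-0.7, 0.8, -2.6]
width: 6.4
gripper_force: 58.5
[ 0.06928991  0.91571615  0.84830372  2.00733757 -1.00775117  0.75772395
  0.39482003]
tray side 0.64 c 451.8 -290.0 wid 112.2 len 122.0 dir deg 23.4
tray wrist 0.97 c 431.9 -298.2 wid 125.0 len 173.0 dir deg 23.5
```

```bash
python3 -m crank '[[[0,0,-0.3,0],[0,0,-0.5,0],[0,0,-0.7,0],[0,0,-0.7,0],[0,0,-0.7,0],[0,0,-0.7,0],[0,0,-0.7,0],[0,0,-0.5,0],[0,0,-0.3,0],[0,0,0,0]]]'
python3 -m crank '[[[0,0,0,0.3],[0,0,0,0.6],[0,0,0,0.8],[0,0,0,0.8],[0,0,0,0.8],[0,0,0,0.8],[0,0,0,0.8],[0,0,0,0.8],[0,0,0,0.5],[0,0,0,0.2],[0,0,0,0]]]'
python3 -c "
from h import *
go(395,288,195,-.1)"
```

```text
clock: 42.68
eef_pos: [418.2, -310.8, 185.2]
tool_rot: [-3.119, 0.031, 0.41]
force: [0.4, -0.4, -2.7]
width: 6.6
gripper_force: 58.6
clock: 43.6
eef_pos: [417.2, -309.7, 182.8]
tool_rot: [-3.135, 0.042, -0.103]
force: [-0.4, 0.2, -1.7]
width: 6.8
gripper_force: 58.6
turn units -0.03 shift units -3.29 -23.70 -0.19 q [-0.09  0.84  1.18  1.91 -0.87  1.07 -0.2 ]
```

```bash
python3 -m crank '[[[0.2,-0.2,0,0],[0.2,-0.5,0,0],[0.1,-0.8,0,0],[0.1,-0.8,0,0],[0.1,-0.8,0,0],[0,-0.8,0,0],[0,-0.8,0,0],[0,-0.8,0,0],[0,-0.8,0,0],[0,-0.8,0,0],[0,-0.8,0,0],[0,-0.8,0,0]]]'
python3 -m crank '[[[0,-0.8,0,0],[0,-0.8,0,0],[0,-0.8,0,0],[0,-0.8,0,0],[0,-0.8,0,0],[0,-0.8,0,0],[-0.2,-0.8,0,0],[-0.2,-0.8,0,0],[-0.2,-0.8,0,0],[-0.2,-0.6,0,0],[-0.1,-0.3,0,0],[0,0,0,0]]]'
python3 -c "
from h import *
go(395,288,195,-.1)"
```

```text
clock: 44.6
eef_pos: [457.5, -93.9, 184.3]
tool_rot: [-3.135, 0.04, -0.101]
force: [1.5, -0.4, -2.4]
width: 6.3
gripper_force: 58.6
clock: 45.6
eef_pos: [455.0, 110.4, 186.1]
tool_rot: [-3.135, 0.041, -0.098]
force: [-0.2, 0.3, -2.1]
width: 6.6
gripper_force: 58.6
turn units 0.03 shift units -3.11 -6.83 -0.18 q [-1.01  0.82  1.27  2.05 -0.92  1.08 -0.94]
```

```bash
python3 -m crank '[[[-0.2,-0.4,0,0],[-0.3,-0.7,0,0],[-0.4,-0.8,0,0],[-0.4,-0.8,0,0],[-0.4,-0.8,0,0],[-0.4,-0.8,0,0],[-0.4,-0.8,0,0],[-0.3,-0.8,0,0],[-0.2,-0.6,0,0],[-0.1,-0.3,0,0],[0,0,0,0],[0,0,0,0]]]'
python3 -c "
from h import *
go(395,288,195,-.1)
np.set_printoptions(precision=1,suppress=True)
for c in ('scene','side'):
    d=snap(c)
    for x in cands(c,'slug0'): print(c,round(x['confidence'],2),onz(d,x['position'],155))
    for x in cands(c,'bin'): print(c,round(x['confidence'],2),onz(d,x['position'],0))
"
```

```text
clock: 46.6
eef_pos: [396.2, 284.2, 190.7]
tool_rot: [-3.137, 0.039, -0.103]
force: [-0.1, -0.8, -1.7]
width: 6.6
gripper_force: 58.7
turn units -0.03 shift units -0.07 -0.15 -0.17 q [-1.38  0.84  1.29  2.   -0.94  1.12 -1.33]
scene 0.52 [632.5 223.8 155. ]
scene 0.51 [438. 262. 155.]
scene 0.37 [448.1 318.1 155. ]
scene 0.37 [465.6 277.9 155. ]
scene 0.68 [455.3 274.6   0. ]
scene 0.67 [176.6 617.3   0. ]
side 0.6 [454.2 259.5 155. ]
side 0.54 [467.8 268.  155. ]
side 0.38 [447.  305.6 155. ]
side 0.8 [446.2 285.5   0. ]
```

```bash
cat >> h.py <<'E'
def tilt(cams=('side','scene')):
    for c in cams:
        d=ctrl.get_image(c)
        for x in cands(c,'tray',ctrl.trace)[:2]:
            p=np.argwhere(x['mask']);print('tray',c,round(x['confidence'],2),'rows',p[:,0].min(),p[:,0].max(),'cols',p[:,1].min(),p[:,1].max(),len(p))
        print('  slugs',[(round(x['confidence'],2),np.round(x['position'])) for x in cands(c,'slug0')])
E
python3 -c "
from h import *
tilt()"
python3 -m crank '[[[0,0,0,0],[0,0,0,0],[0,0,0,0],[0,0,0,0],[0,0,0,0],[0,0,0,0]]]' 0.84
python3 -m crank '[[[0,0,0,0],[0,0,0,0],[0,0,0,0],[0,0,0,0],[0,0,0,0],[0,0,0,0]]]' 0.833
python3 -c "
from h import *
tilt()"
python3 -m crank '[[[0,0,0,0],[0,0,0,0],[0,0,0,0],[0,0,0,0],[0,0,0,0],[0,0,0,0]]]' 0.829
python3 -c "
from h import *
tilt()"
```

```text
tray side 0.65 rows 110 133 cols 243 285 757
tray side 0.58 rows 125 175 cols 314 338 787
  slugs [(0.61, array([123., 277.])), (0.42, array([131., 268.]))]
tray scene 0.87 rows 114 140 cols 321 366 523
  slugs [(0.61, array([138., 349.])), (0.56, array([132., 342.])), (0.41, array([125., 353.]))]
clock: 47.7
eef_pos: [395.8, 285.1, 190.6]
tool_rot: [-3.136, 0.04, -0.102]
force: [-0.4, -0.3, -2.7]
width: 7.2
gripper_force: 39.7
clock: 48.2
eef_pos: [395.8, 285.2, 190.6]
tool_rot: [-3.136, 0.04, -0.102]
force: [0.5, 0.3, -2.1]
width: 7.1
gripper_force: 29.6
  slugs [(0.43, array([123., 273.])), (0.39, array([130., 271.])), (0.39, array([121., 270.]))]
tray scene 0.62 rows 115 141 cols 321 365 546
  slugs [(0.51, array([134., 351.])), (0.44, array([131., 341.])), (0.32, array([267., 368.]))]
clock: 49.0
eef_pos: [395.8, 285.2, 190.6]
tool_rot: [-3.136, 0.04, -0.102]
force: [0.7, -0.4, -2.5]
width: 7.7
gripper_force: 23.8
tray side 0.57 rows 110 133 cols 243 285 759
tray side 0.52 rows 124 135 cols 286 300 116
  slugs [(0.51, array([125., 276.])), (0.46, array([122., 269.])), (0.36, array([129., 271.]))]
tray scene 0.62 rows 115 140 cols 321 366 546
tray scene 0.57 rows 155 172 cols 404 422 239
  slugs [(0.62, array([132., 344.])), (0.58, array([168., 299.])), (0.49, array([137., 350.])), (0.48, array([128., 350.]))]
```

```bash
python3 -m crank '[[[0,0,0,0],[0,0,0,0],[0,0,0,0],[0,0,0,0],[0,0,0,0],[0,0,0,0]]]' 0.820
python3 -m crank '[[[0,0,0,0],[0,0,0,0],[0,0,0,0],[0,0,0,0],[0,0,0,0],[0,0,0,0]]]' 0.818
python3 -c "
from h import *
tilt()"
python3 -m crank '[[[0,0,0,0],[0,0,0,0],[0,0,0,0],[0,0,0,0],[0,0,0,0],[0,0,0,0]]]' 0.8165
python3 -c "
from h import *
tilt()"
```

```text
clock: 49.8
eef_pos: [395.9, 285.2, 190.6]
tool_rot: [-3.136, 0.04, -0.102]
force: [0.7, 0.1, -2.2]
width: 7.9
gripper_force: 10.5
clock: 50.3
eef_pos: [395.8, 285.1, 190.6]
tool_rot: [-3.136, 0.04, -0.102]
force: [0.2, 0.2, -1.3]
width: 7.6
gripper_force: 7.2
tray side 0.59 rows 110 144 cols 237 275 616
  slugs [(0.58, array([138., 262.])), (0.42, array([137., 270.])), (0.39, array([128., 258.])), (0.38, array([386., 351.]))]
tray scene 0.39 rows 125 131 cols 342 349 43
  slugs [(0.56, array([140., 343.])), (0.42, array([134., 336.])), (0.36, array([129., 346.]))]
clock: 51.1
eef_pos: [395.8, 285.2, 190.6]
tool_rot: [-3.136, 0.04, -0.102]
force: [0.1, 0.0, -3.0]
width: 8.0
gripper_force: 5.1
tray side 0.55 rows 110 145 cols 236 276 726
  slugs [(0.64, array([128., 259.])), (0.54, array([138., 261.])), (0.41, array([135., 268.]))]
tray scene 0.77 rows 116 148 cols 319 356 613
tray scene 0.32 rows 178 247 cols 270 368 3896
  slugs [(0.63, array([140., 342.])), (0.56, array([129., 345.])), (0.36, array([138., 336.]))]
```

```bash
python3 -m crank '[[[0,0,0,0],[0,0,0,0],[0,0,0,0],[0,0,0,0],[0,0,0,0],[0,0,0,0]]]' 0.8155
python3 -c "
from h import *
tilt()"
python3 -m crank '[[[0,0,0,0],[0,0,0,0],[0,0,0,0],[0,0,0,0],[0,0,0,0],[0,0,0,0]]]' 0.815
python3 -c "
from h import *
tilt()"
```

```text
clock: 51.9
eef_pos: [396.0, 285.2, 190.7]
tool_rot: [-3.136, 0.039, -0.102]
force: [0.0, 0.1, -1.1]
width: 7.3
gripper_force: 3.6
tray side 0.93 rows 107 151 cols 233 265 731
  slugs [(0.51, array([160., 283.]))]
tray scene 0.7 rows 115 149 cols 316 350 736
  slugs []
clock: 52.7
eef_pos: [395.8, 285.2, 190.6]
tool_rot: [-3.136, 0.04, -0.102]
force: [-0.2, 0.2, -1.0]
width: 7.6
gripper_force: 2.9
tray side 0.77 rows 109 151 cols 233 264 661
  slugs [(0.72, array([165., 267.])), (0.44, array([158., 288.]))]
tray scene 0.61 rows 114 150 cols 316 351 798
tray scene 0.39 rows 180 247 cols 270 367 3717
  slugs [(0.75, array([269., 370.]))]
```

```bash
python3 -m crank '[[[0,0,0,0],[0,0,0,0],[0,0,0,0],[0,0,0,0],[0,0,-0.2,-0.4],[0,0,-0.4,-0.6],[0,0,-0.4,-0.3],[0,0,-0.3,0],[0,0,-0.1,0],[0,0,0,0]]]' 0.85
python3 - <<'E'
from h import *
np.set_printoptions(precision=1,suppress=True)
go(505,15,215,-.0)
d=snap('side');print(px(d,[[430,-95,25],[640,-95,25],[640,95,25],[430,95,25]]))
g=d['img'].min(2);m=np.zeros(g.shape,bool);
im=d['img'].astype(int)
m=(g>np.percentile(g[190:250,270:370],70)-25)
sub=np.zeros_like(m);sub[180:255,265:375]=m[180:255,265:375]
n,l,s,c=cv2.connectedComponentsWithStats(sub.astype(np.uint8));k=1+np.argmax(s[1:,4]);M=l==k;print(s[k])
# right(-y) edge: bottom row per column ; -x edge: left col per row
R1=[(np.where(M[:,c])[0].max(),c) for c in range(290,350,3)]
L1=[(r,np.where(M[r])[0].min()) for r in range(200,240,2)]
T1=[(np.where(M[:,c])[0].min(),c) for c in range(285,345,3)]
F1=[(r,np.where(M[r])[0].max()) for r in range(196,236,2)]
for n,E,z in (('-y',R1,25),('-x',L1,25),('+y top fence',T1,39),('+x base',F1,25)):
    P=np.array([onz(d,e,z)[:2] for e in E],np.float32)
    v=cv2.fitLine(P,cv2.DIST_HUBER,0,.01,.01).ravel();print(n,v,np.degrees(np.arctan2(v[1],v[0])))
E
```

```text
clock: 53.83
eef_pos: [397.5, 285.0, 226.3]
tool_rot: [-3.13, 0.038, 0.002]
force: [0.4, 0.7, -1.5]
width: 7.5
gripper_force: 32.0
turn units 0.03 shift units 4.31 10.80 0.17 q [-1.4  0.8  1.3  2.  -0.8  1.1 -1.3]
[[279.4 248.4]
 [363.5 237.3]
 [345.8 190.9]
 [271.4 199.5]]
[ 265  193   96   54 3722]
-y [  1.   -0.  518.  -87.6] -1.6606714
-x [  0.1  -1.  427.8   9.4] -85.897736
+y top fence [  1.   -0.  544.7  72.6] -1.6386075
+x base [  0.    1.  635.2 -22.3] 88.98766
```

```bash
python3 -m crank '[[[0.2,0.4,0,0.3],[0.3,0.7,0,0],[0.4,0.9,0,0],[0.4,0.9,0,0],[0.4,0.9,0,0],[0.4,0.9,0,0],[0.4,0.9,0,0],[0.4,0.9,0,0],[0.4,0.9,0,0],[0.4,0.9,0,0],[0.3,0.9,0,0],[0.2,0.9,0,0]]]'
python3 -m crank '[[[0.1,0.5,0.4,0],[0,0.3,0.6,0],[0,0,0.6,0],[0,0,0.6,0],[0,0,0.2,0],[0,0,0,0],[0,0,0,0]]]'
python3 -c "
from h import *
go(503,15,150,-.022);tilt(('side',))"
```

```text
clock: 54.88
eef_pos: [497.0, 28.0, 218.6]
tool_rot: [-3.134, 0.04, -0.024]
force: [0.4, 0.5, -1.6]
width: 6.8
gripper_force: 32.0
clock: 55.47
eef_pos: [496.4, 10.2, 159.0]
tool_rot: [-3.133, 0.04, -0.023]
force: [-0.7, 0.9, -1.1]
width: 7.0
gripper_force: 32.0
turn units -0.01 shift units 0.27 -0.20 0.35 q [-0.71  0.81  1.09  2.   -0.89  0.98 -0.74]
tray side 0.7 rows 165 217 cols 278 316 881
  slugs [(0.43, array([160., 287.])), (0.4, array([165., 268.]))]
```

```bash
python3 -m crank '[[[0,0,0.3,0],[0,0,0.3,0],[0,0,0.3,0],[0,0,0.3,0],[0,0,0.3,0],[0,0,0.3,0],[0,0,0,0]]]' 0.8185
python3 -m crank '[[[0,0,0.3,0],[0,0,0.3,0],[0,0,0.3,0],[0,0,0.3,0],[0,0,0.2,0],[0,0,0,0]]]'
python3 -c "
from h import *
tilt(('side',))"
```

```text
clock: 56.2
eef_pos: [493.2, 11.6, 113.1]
tool_rot: [-3.131, 0.042, -0.022]
force: [-2.3, 0.6, 3.6]
width: 7.6
gripper_force: 9.6
clock: 56.7
eef_pos: [492.8, 11.6, 77.9]
tool_rot: [-3.133, 0.04, -0.022]
force: [-0.6, -0.0, -0.8]
width: 7.9
gripper_force: 0.0
tray side 0.78 rows 200 232 cols 264 313 1312
  slugs [(0.61, array([233., 419.]))]
```

```bash
python3 -c "
from h import *
snap('side','s7.png');snap('scene','sc7.png')
a=cv2.imread('pics/s7.png')[120:280,220:420];b=cv2.imread('pics/sc7.png')[120:260,230:430]
b=cv2.copyMakeBorder(b,0,20,0,0,cv2.BORDER_CONSTANT)
cv2.imwrite('pics/m7.png',cv2.resize(np.hstack([a,b]),None,fx=2,fy=2,interpolation=2))"
```

```text
(no output)
```

View pics/m7.png

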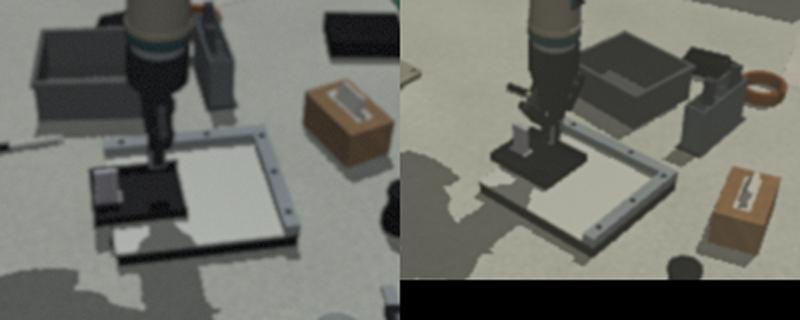

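The tray slid from the loose grip and lies flat on the stage, overhanging its near edge, tab at side-crop (105,185), lip towards +x; slugs are gone from it. I'll regrip the tab and slide it home.

```bash
python3 -m crank '[[[0,0,-0.5,0],[0,0,-0.9,0],[0,0,-0.9,0],[-0.5,0,-0.9,0],[-0.8,0,-0.9,0],[-0.5,0,-0.6,0],[0,0,0,0],[0,0,0,0],[0,0,0,0]]]' 0.3
python3 - <<'E'
from h import *
np.set_printoptions(precision=1,suppress=True)
for c in ('wrist','side','scene'):
    d=snap(c)
    for t,z in dict(tray=25,grip_tab=60,corner=25).items():
        for x in cands(c,t): print(c,t,round(x['confidence'],2),x['position'],onz(d,x['position'],z))
rects('tray',25,('wrist',),2)
go(430,15,100)
E
```

```text
clock: 57.7
eef_pos: [453.6, 11.8, 197.8]
tool_rot: [-3.132, 0.039, -0.021]
force: [0.3, -0.3, 1.3]
width: 29.8
gripper_force: 0.0
wrist tray 0.98 [151.9, 322.7] [468.5  11.4  25. ]
wrist grip_tab 0.87 [210.5, 322.5] [425.2  12.3  60. ]
side tray 0.91 [217.4, 287.2] [463.2  13.6  25. ]
side grip_tab 0.79 [206.5, 272.3] [427.5  23.   60. ]
side corner 0.68 [187.4, 343.4] [637.  111.9  25. ]
scene tray 0.98 [200.4, 297.6] [465.    6.5  25. ]
scene tray 0.64 [164.1, 407.9] [630.4 431.   25. ]
scene grip_tab 0.95 [186.4, 293.3] [436.4  19.3  60. ]
tray wrist 0.82 c 458.1 12.2 wid 105.1 len 135.1 dir deg -1.0
turn units 0.00 shift units -0.77 -0.09 3.96 q [-0.8  0.7  1.2  2.1 -0.8  1.  -0.8]
```

```bash
python3 -m crank '[[[-0.4,0,0.5,0],[-0.45,0,0.9,0],[0,0,0.9,0],[0,0,0.9,0],[0,0,0.7,0],[0,0,0,0],[0,0,0,0]]]'
python3 -c "
from h import *
go(427,12.3,58)"
```

```text
clock: 58.98
eef_pos: [427.6, 12.5, 101.5]
tool_rot: [-3.133, 0.04, -0.022]
force: [0.3, 0.2, 1.0]
width: 29.7
gripper_force: 0.0
turn units 0.00 shift units 0.05 0.03 1.74 q [-0.68  0.79  0.95  2.21 -1.03  0.75 -0.58]
```

```bash
python3 -m crank '[[[0,0,0.4,0],[0,0,0.5,0],[0,0,0.5,0],[0.05,0,0.3,0],[0,0,0,0],[0,0,0,0]]]'
python3 -m crank '[[[0,0,0,0],[0,0,0,0],[0,0,0,0],[0,0,0,0],[0,0,0,0],[0,0,0,0]]]' 0.86
python3 -c "
from h import *
go(541,45,58,-.022)"
```

```text
clock: 59.48
eef_pos: [428.4, 12.9, 60.0]
tool_rot: [-3.132, 0.037, -0.022]
force: [-0.9, 0.0, 0.4]
width: 30.2
gripper_force: 0.0
clock: 59.98
eef_pos: [428.2, 13.1, 59.9]
tool_rot: [-3.133, 0.037, -0.021]
force: [-1.5, 0.0, 6.2]
width: 6.6
gripper_force: 41.9
turn units 0.01 shift units 4.48 -1.38 -0.08 q [-0.55  0.79  0.72  2.24 -1.08  0.58 -0.56]
```

```bash
python3 -m crank '[[[0.2,-0.05,-0.01,0],[0.4,-0.1,-0.015,0],[0.5,-0.1,-0.02,0],[0.5,-0.1,-0.02,0],[0.5,-0.1,-0.02,0],[0.5,-0.1,-0.02,0],[0.5,-0.1,-0.02,0],[0.4,-0.1,-0.015,0],[0.3,-0.1,-0.01,0],[0.2,-0.1,-0.01,0],[0,0,0,0],[0,0,0,0]]]'
python3 -c "
from h import *
s=ctrl.read_state();print(s['force'],s['torque'])
go(541,45,60,-.022)
np.set_printoptions(precision=1,suppress=True)
d=snap('wrist')
for t,z in dict(tray=25,grip_tab=60,corner=25).items():
    for x in cands('wrist',t): print(t,round(x['confidence'],2),x['position'],onz(d,x['position'],z))
rects('tray',25,('wrist',),2)
"
```

```text
clock: 60.98
eef_pos: [528.7, 34.4, 60.0]
tool_rot: [-3.133, 0.038, -0.022]
force: [-0.3, -0.1, 5.1]
width: 6.8
gripper_force: 41.8
[-0.30823912 -0.08050672  5.10590994] [-0.21129799  0.0937405  -0.06229349]
turn units 0.00 shift units 0.48 -0.43 -0.02 q [-0.59  0.9   0.8   1.97 -0.96  0.76 -0.79]
tray 0.84 [164.9, 324.9] [567.   31.8  25. ]
grip_tab 0.76 [268.2, 323.2] [527.3  33.4  60. ]
grip_tab 0.48 [8.2, 178.2] [636.   83.9  60. ]
corner 0.71 [7.6, 177.3] [642.3  97.5  25. ]
tray wrist 0.8 c 551.7 33.5 wid 110.0 len 152.9 dir deg -1.3
```

```bash
python3 -m crank '[[[0.15,0,0,0],[0.15,0,0,0],[0.1,0,0,0],[0,0,0,0]]]'
python3 -m crank '[[[0.06,0,0,0],[0.06,0,0,0],[0,0,0,0]]]'
python3 -m crank '[[[0.06,0,0,0],[0.06,0,0,0],[0,0,0,0]]]'
python3 -m crank '[[[0,-0.15,0,0],[0,-0.15,0,0],[0,0,0,0]]]'
python3 -m crank '[[[0,-0.06,0,0],[0,-0.06,0,0],[0,0,0,0]]]'
```

```text
clock: 61.62
eef_pos: [532.2, 34.4, 59.9]
tool_rot: [-3.13, 0.05, -0.022]
force: [-15.4, -0.1, 23.0]
width: 6.9
gripper_force: 44.2
clock: 61.87
eef_pos: [534.8, 34.4, 59.9]
tool_rot: [-3.13, 0.05, -0.022]
force: [-16.1, -0.4, 23.0]
width: 7.0
gripper_force: 44.4
clock: 62.12
eef_pos: [537.3, 34.4, 59.9]
tool_rot: [-3.129, 0.051, -0.022]
force: [-17.7, 0.2, 24.8]
width: 7.2
gripper_force: 44.6
clock: 62.37
eef_pos: [542.0, 38.8, 59.9]
tool_rot: [-3.136, 0.042, -0.024]
force: [-7.0, -5.7, 13.3]
width: 6.8
gripper_force: 43.2
clock: 62.62
eef_pos: [541.9, 39.0, 59.9]
tool_rot: [-3.14, 0.041, -0.027]
force: [-8.2, -9.6, 12.2]
width: 6.8
gripper_force: 42.9
```

```bash
python3 -m crank '[[[0,0,-0.05,0],[0,0,0,0]]]'
python3 -m crank '[[[0,-0.06,0,0],[0,-0.06,0,0],[0,0,0,0]]]'
python3 -m crank '[[[0,-0.06,0,0],[0,-0.06,0,0],[0,0,0,0]]]'
python3 -c "
from h import *
np.set_printoptions(precision=1,suppress=True)
d=snap('wrist')
for t,z in dict(tray=25,grip_tab=60,corner=25).items():
    for x in cands('wrist',t): print(t,round(x['confidence'],2),x['position'],onz(d,x['position'],z))
"
```

```text
clock: 62.78
eef_pos: [542.3, 43.2, 60.0]
tool_rot: [-3.134, 0.042, -0.024]
force: [-7.0, -3.5, 1.5]
width: 6.8
gripper_force: 41.8
clock: 63.03
eef_pos: [542.2, 45.5, 60.0]
tool_rot: [-3.136, 0.043, -0.024]
force: [-5.5, -4.6, 3.7]
width: 6.6
gripper_force: 42.0
clock: 63.28
eef_pos: [542.3, 48.5, 60.0]
tool_rot: [-3.136, 0.042, -0.024]
force: [-5.6, -6.0, 3.8]
width: 6.7
gripper_force: 42.1
tray 0.8 [166.4, 323.5] [579.7  46.4  25. ]
grip_tab 0.63 [268.9, 319.3] [540.5  49.3  60. ]
corner 0.81 [38.6, 213.1] [641.9  96.1  25. ]
```

```bash
python3 -m crank '[[[0,-0.06,0,0],[0,-0.06,0,0],[0,0,0,0]]]'
python3 -m crank '[[[0,-0.06,0,0],[0,-0.06,0,0],[0,0,0,0]]]'
```

```text
clock: 63.73
eef_pos: [542.3, 50.5, 60.1]
tool_rot: [-3.137, 0.042, -0.024]
force: [-5.7, -7.9, 3.2]
width: 6.9
gripper_force: 42.1
clock: 63.98
eef_pos: [542.4, 50.8, 60.5]
tool_rot: [-3.141, 0.041, -0.026]
force: [-6.5, -11.4, 4.9]
width: 7.3
gripper_force: 42.3
```

```bash
python3 -m crank '[[[0.06,0,0,0],[0.06,0,0,0],[0,0,0,0]]]'
python3 -m crank '[[[0.06,-0.04,0,0],[0.06,-0.04,0,0],[0,0,0,0]]]'
```

```text
clock: 64.23
eef_pos: [542.5, 50.6, 60.1]
tool_rot: [-3.14, 0.047, -0.026]
force: [-12.0, -12.2, 9.7]
width: 6.7
gripper_force: 42.7
clock: 64.48
eef_pos: [542.6, 50.5, 60.0]
tool_rot: [3.141, 0.052, -0.027]
force: [-18.9, -15.4, 13.8]
width: 6.7
gripper_force: 43.4
```

```bash
python3 -m crank '[[[0,0,0,0],[0,0,0,0],[0,0,0,0],[0,0,-0.5,0],[0,0,-0.8,0],[-0.3,0,-0.8,0],[-0.8,0,-0.4,0],[-0.8,0,0,0],[-0.5,0,0,0],[0,0,0,0],[0,0,0,0]]]' 0.6
python3 - <<'E'
from h import *
np.set_printoptions(precision=1,suppress=True)
go(495,50,125);go(495,50,34)
d=snap('wrist','w8.png')
for t,z in dict(tray=25,grip_tab=60,corner=25).items():
    for x in cands('wrist',t): print(t,round(x['confidence'],2),x['position'],onz(d,x['position'],z))
rects('tray',30,('wrist',),1)
E
```

```text
clock: 65.4
eef_pos: [493.7, 60.5, 125.2]
tool_rot: [-3.131, 0.038, -0.021]
force: [1.5, -0.5, 0.0]
width: 17.2
gripper_force: 0.0
turn units 0.00 shift units 0.06 0.42 0.00 q [-0.7  0.8  0.9  2.  -0.9  0.8 -0.9]
turn units 0.00 shift units 0.20 0.45 3.64 q [-0.7  0.8  0.9  2.  -0.9  0.8 -0.9]
tray 0.77 [66.0, 339.8] [580.9  47.3  25. ]
grip_tab 0.89 [136.8, 340.4] [541.1  48.6  60. ]
tray wrist 0.75 c 567.6 47.7 wid 104.1 len 104.7 dir deg 88.7
```

```bash
python3 -m crank '[[[0,0.45,0.3,0],[0,0,0.7,0],[0,0,0.8,0],[0,0,0.8,0],[0,0,0.7,0],[0,0,0.2,0],[0,0,0,0],[0,0,0,0]]]' 1
python3 -m crank '[[[0.15,0,-0.01,0],[0.15,0,-0.01,0],[0.12,0,0,0],[0,0,0,0]]]'
python3 -m crank '[[[0.1,0,0,0],[0.1,0,0,0],[0.1,0,0,0],[0,0,0,0]]]'
```

```text
clock: 66.37
eef_pos: [490.0, 48.6, 37.5]
tool_rot: [-3.133, 0.039, -0.022]
force: [1.2, -0.4, 0.9]
width: 0.0
gripper_force: 0.0
clock: 66.7
eef_pos: [501.6, 48.8, 37.9]
tool_rot: [-3.133, 0.037, -0.021]
force: [0.3, -0.3, -0.3]
width: 0.0
gripper_force: 0.0
clock: 67.03
eef_pos: [508.2, 48.6, 37.0]
tool_rot: [-3.133, 0.039, -0.022]
force: [0.2, -0.5, 0.1]
width: -0.1
gripper_force: 0.0
```

```bash
python3 -m crank '[[[-0.1,0,0.12,0],[0,0,0.12,0],[0,0,0,0]]]'
python3 -m crank '[[[0.1,0,0,0],[0.1,0,0,0],[0.08,0,0,0],[0,0,0,0]]]'
python3 -m crank '[[[0.08,0,0,0],[0.08,0,0,0],[0,0,0,0]]]'
python3 -m crank '[[[0.08,0,0,0],[0.08,0,0,0],[0,0,0,0]]]'
```

```text
clock: 67.28
eef_pos: [503.9, 48.9, 30.5]
tool_rot: [-3.132, 0.041, -0.022]
force: [-0.2, 0.7, -0.2]
width: -0.1
gripper_force: 0.0
clock: 67.62
eef_pos: [510.4, 48.5, 30.7]
tool_rot: [-3.132, 0.042, -0.022]
force: [-4.5, -0.7, 4.0]
width: -0.1
gripper_force: 2.2
clock: 67.87
eef_pos: [510.5, 48.6, 30.5]
tool_rot: [-3.131, 0.049, -0.022]
force: [-11.2, -0.7, 9.8]
width: 0.6
gripper_force: 6.3
clock: 68.12
eef_pos: [510.5, 48.7, 30.1]
tool_rot: [-3.129, 0.056, -0.022]
force: [-20.2, -0.9, 16.4]
width: -0.3
gripper_force: 10.1
```

```bash
python3 -m crank '[[[-0.6,0,0,0],[-0.5,0,-0.5,0],[0,0.5,-0.9,0],[0,0.9,-0.6,0],[0.3,0.9,0,0],[0.9,0.8,0,0],[0.9,0.4,0,0],[0.9,0,0,0],[0.9,0,0,0],[0.2,0,0,0],[0,0,0,0],[0,0,0,0]]]'
python3 -c "
from h import *
go(578,-28,32)"
```

```text
clock: 69.12
eef_pos: [593.8, -41.2, 76.5]
tool_rot: [-3.133, 0.04, -0.022]
force: [0.4, 0.7, -0.8]
width: 0.4
gripper_force: 0.0
turn units 0.00 shift units -0.57 -0.50 1.81 q [-0.43  0.93  0.81  1.77 -0.86  0.88 -0.8 ]
```

```bash
python3 -m crank '[[[-0.3,0,0.3,0],[-0.3,0,0.6,0],[0,0,0.6,0],[0,0,0.3,0],[0,-0.2,0,0],[0,-0.2,0,0],[0,0,0,0]]]'
python3 -m crank '[[[0,-0.2,0,0],[0,-0.15,0,0],[0,-0.1,0,0],[0,0,0,0]]]'
python3 -m crank '[[[0,-0.1,0,0],[0,-0.1,0,0],[0,0,0,0]]]'
python3 -m crank '[[[0,-0.08,0,0],[0,-0.08,0,0],[0,0,0,0]]]'
```

```text
clock: 69.7
eef_pos: [578.8, -28.7, 32.6]
tool_rot: [-3.131, 0.039, -0.02]
force: [-0.5, 0.4, -0.9]
width: -0.3
gripper_force: 0.0
clock: 70.03
eef_pos: [578.7, -18.0, 32.8]
tool_rot: [-3.132, 0.039, -0.02]
force: [0.3, -0.3, -0.1]
width: 0.0
gripper_force: 0.0
clock: 70.28
eef_pos: [578.6, -13.7, 32.6]
tool_rot: [-3.132, 0.039, -0.021]
force: [-0.1, -0.1, 0.4]
width: -0.2
gripper_force: 0.0
clock: 70.53
eef_pos: [578.5, -12.2, 32.8]
tool_rot: [-3.136, 0.039, -0.023]
force: [-0.5, -3.7, -1.0]
width: 0.1
gripper_force: 1.9
```

```bash
python3 -m crank '[[[0,-0.08,0,0],[0,-0.08,0,0],[0,0,0,0]]]'
python3 -m crank '[[[0,-0.08,0,0],[0,-0.08,0,0],[0,0,0,0]]]'
python3 -m crank '[[[0,0.6,0,0],[0,0.6,-0.3,0],[0,0.5,-0.9,0],[0,0,-0.9,0],[0,0,-0.9,0],[-0.5,0,-0.9,0],[-0.8,0.8,-0.9,0],[-0.8,0.8,-0.5,0],[-0.8,0.8,0,0],[-0.5,0.8,0,0],[0,0,0,0],[0,0,0,0]]]'
python3 - <<'E'
from h import *
np.set_printoptions(precision=1,suppress=True)
go(530,-440,200,.35)
for c in ('wrist','side','scene'):
    d=snap(c,c+'9.png')
    for t,z in dict(tray=25,grip_tab=60,corner=25).items():
        for x in cands(c,t)[:1]: print(c,t,round(x['confidence'],2),x['position'],onz(d,x['position'],z))
    for x in cands(c,'slug0'): print(c,'slug',round(x['confidence'],2),onz(d,x['position'],4))
a=cv2.imread('pics/side9.png')[120:270,220:400];b=cv2.imread('pics/scene9.png')[120:270,250:400]
cv2.imwrite('pics/m9.png',cv2.resize(np.hstack([a,b]),None,fx=2.4,fy=2.4,interpolation=2))
E
```

```text
clock: 70.78
eef_pos: [578.5, -11.8, 33.2]
tool_rot: [-3.141, 0.038, -0.025]
force: [-1.3, -9.9, -0.4]
width: -0.1
gripper_force: 4.8
clock: 71.03
eef_pos: [578.5, -11.5, 33.6]
tool_rot: [3.137, 0.037, -0.027]
force: [-2.7, -16.4, 0.3]
width: 0.4
gripper_force: 7.5
clock: 72.03
eef_pos: [496.1, -124.9, 168.3]
tool_rot: [-3.131, 0.038, -0.025]
force: [0.2, 0.2, 0.0]
width: -0.0
gripper_force: 0.0
turn units -4.69 shift units -3.09 12.27 -1.46 q [-0.4  0.7  0.9  1.9 -0.7  0.9 -0.7]
wrist grip_tab 0.67 [138.9, 84.0] [539.9  49.4  60. ]
side tray 0.96 [201.7, 328.8] [583.2  56.8  25. ]
side grip_tab 0.79 [194.1, 315.9] [546.7  52.8  60. ]
side corner 0.94 [189.9, 346.2] [642.1  99.2  25. ]
side slug 0.6 [ 522.2 -455.8    4. ]
side slug 0.56 [494.5 310.1   4. ]
scene tray 0.87 [207.7, 335.3] [580.6  53.5  25. ]
scene grip_tab 0.95 [195.4, 329.7] [555.5  55.4  60. ]
scene corner 0.65 [210.2, 361.4] [650.8  95.6  25. ]
```

```bash
python3 -m crank '[[[0,0.4,0,-0.5],[-0.2,0.8,0,-1],[-0.3,1,0,-1],[-0.3,1,0,-1],[-0.3,1,0,-1],[-0.3,1,0,-0.2],[-0.3,1,0,0],[-0.3,1,0,0],[-0.3,1,0,0],[-0.3,1,0,0],[-0.3,1,0,0],[-0.3,1,0,0]]]' -0.18
python3 -m crank '[[[0,0.9,0,0],[0,0.5,0,0],[0,0,0,0],[0,0,0,0],[0,0,0,0]]]'
python3 - <<'E'
from h import *
np.set_printoptions(precision=1,suppress=True)
d=snap('wrist');s=ctrl.read_state();print(s['eef_pos'],s['tool_rot'])
for x in cands('wrist','block'): print(round(x['confidence'],2),x['position'],onz(d,x['position'],0))
rects('block',20,('wrist',))
go(530,-449,100,.35)
E
```

```text
clock: 73.78
eef_pos: [493.4, -415.4, 164.4]
tool_rot: [-3.119, 0.033, 0.354]
force: [-0.1, 1.1, -0.3]
width: 50.0
gripper_force: 0.0
clock: 74.2
eef_pos: [505.5, -445.9, 163.4]
tool_rot: [-3.117, 0.033, 0.355]
force: [-0.3, 0.1, 0.7]
width: 50.3
gripper_force: 0.0
[ 505.7 -445.6  163.5] [-3.1  0.   0.4]
0.77 [149.4, 340.6] [ 528.9 -451.1    0. ]
turn units 0.07 shift units 0.94 0.50 2.52 q [ 0.3  0.9  0.7  1.5 -0.6  1.1 -0.1]
```

```bash
python3 -m crank '[[[0.4,0.2,0.5,0],[0.4,0.2,0.5,0],[0,0,0.4,0],[0,0,0,0],[0,0,0,0]]]'
python3 - <<'E'
from h import *
np.set_printoptions(precision=1,suppress=True)
d=snap('wrist','w10.png')
for x in cands('wrist','block'): print(round(x['confidence'],2),x['position'],onz(d,x['position'],0))
rects('block',20,('wrist','wrist'))
g=d['img'].min(2).astype(int);y,x=np.mgrid[:400,:640]
print(np.round(px(d,[[529,-450,20]])))
go(529,-450,10,.35)
E
```

```text
clock: 74.82
eef_pos: [525.5, -448.6, 127.4]
tool_rot: [-3.117, 0.035, 0.354]
force: [-0.2, -0.9, 0.2]
width: 50.9
gripper_force: 0.0
0.72 [180.0, 331.0] [ 529.6 -452.     0. ]
block wrist 0.91 c 531.1 -453.6 wid 31.4 len 62.3 dir deg 19.7
block wrist 0.86 c 531.3 -453.3 wid 32.4 len 63.7 dir deg 20.0
[[328. 188.]]
turn units 0.05 shift units 0.24 0.16 4.74 q [ 0.3  0.9  0.7  1.4 -0.6  1.  -0.1]
```

```bash
python3 -m crank '[[[0.1,0.1,0.5,0],[0.14,0.15,0.8,0],[0,0,0.9,0],[0,0,0.9,0],[0,0,0.9,0],[0,0,0.5,0],[0,0,0,0],[0,0,0,0]]]'
python3 -c "
from h import *
go(530.5,-452.8,6,.346)"
```

```text
clock: 75.78
eef_pos: [529.7, -451.7, 14.6]
tool_rot: [-3.118, 0.034, 0.354]
force: [-0.7, -0.3, 0.4]
width: 50.9
gripper_force: 0.0
turn units 0.10 shift units 0.03 0.06 0.34 q [ 0.34  1.07  0.64  1.48 -0.72  0.88 -0.01]
```

```bash
python3 -m crank '[[[0.03,0.05,0.2,0.1],[0,0,0.15,0],[0,0,0,0],[0,0,0,0]]]'
python3 -m crank '[[[0,0,0,0],[0,0,0,0],[0,0,0,0],[0,0,0,0],[0,0,0,0],[0,0,-0.3,0],[0,0,-0.7,0],[0,0,-0.9,0],[0,0,-0.9,0],[0,0,-0.9,0],[0,0,-0.6,0],[0,0,0,0]]]' 0.6
python3 -m crank '[[[0,-0.3,0,0.5],[0,-0.6,0,1],[0,-0.6,0,1],[0,-0.6,0,1],[0,-0.6,0,1],[0,-0.6,0,0.1],[0,-0.8,0,0],[0,-0.8,0,0],[0,-0.8,0,0],[0,-0.8,0,0],[0,-0.8,0,0],[0,-0.8,0,0]]]'
python3 -c "
from h import *
go(599.5,48.2,115,-.022)"
```

```text
clock: 76.12
eef_pos: [531.1, -452.7, 6.9]
tool_rot: [-3.12, 0.033, 0.346]
force: [-0.5, 0.1, -0.2]
width: 50.2
gripper_force: 0.0
clock: 77.12
eef_pos: [536.2, -455.2, 117.3]
tool_rot: [-3.124, 0.031, 0.347]
force: [0.2, -0.5, -2.7]
width: 30.4
gripper_force: 59.7
clock: 78.12
eef_pos: [523.4, -251.2, 114.7]
tool_rot: [-3.131, 0.041, -0.022]
force: [0.0, 0.4, -1.4]
width: 30.2
gripper_force: 59.7
turn units 0.00 shift units 2.78 -12.04 -0.00 q [-0.08  0.85  0.82  1.79 -0.77  0.89 -0.49]
```

```bash
python3 -m crank '[[[0.2,-0.8,0,0],[0.3,-0.9,0,0],[0.3,-0.9,0,0],[0.3,-0.9,0,0],[0.3,-0.9,0,0],[0.3,-0.9,0,0],[0.3,-0.9,0,0],[0.3,-0.9,0,0],[0.3,-0.9,0,0],[0.2,-0.9,0,0],[0,-0.9,0,0],[0,-0.9,0,0]]]'
python3 -m crank '[[[0,-0.6,0,0],[0,-0.4,0,0],[0,-0.2,0,0],[0,0,0,0],[0,0,0,0],[0,0,0,0]]]'
python3 - <<'E'
from h import *
np.set_printoptions(precision=1,suppress=True)
s=ctrl.read_state();print(s['eef_pos'])
for c in ('wrist','side','scene'):
    d=snap(c)
    for t,z in dict(tray=25,grip_tab=60,corner=25,block=s['eef_pos'][2]-6).items():
        for x in cands(c,t)[:1]: print(c,t,round(x['confidence'],2),onz(d,x['position'],z))
go(599.5,48.2,36,-.022)
E
```

```text
clock: 79.12
eef_pos: [599.3, 14.4, 114.3]
tool_rot: [-3.133, 0.042, -0.021]
force: [0.5, 0.5, -2.3]
width: 30.4
gripper_force: 59.7
clock: 79.62
eef_pos: [600.7, 41.0, 116.4]
tool_rot: [-3.134, 0.039, -0.024]
force: [-0.1, -0.4, -2.8]
width: 30.3
gripper_force: 59.7
[600.7  41.  116.4]
wrist tray 0.73 [443.3 258.7  25. ]
wrist corner 0.6 [642.2  97.6  25. ]
wrist block 0.58 [600.5  41.5 110.4]
side tray 0.84 [572.3  44.2  25. ]
side grip_tab 0.57 [531.8  67.8  60. ]
side corner 0.83 [636.7  96.   25. ]
side block 0.73 [591.9  38.5 110.4]
scene tray 0.57 [575.2  34.5  25. ]
scene grip_tab 0.77 [561.6  51.   60. ]
scene corner 0.71 [651.1  99.1  25. ]
scene block 0.53 [591.3  56.3 110.4]
turn units 0.00 shift units 0.07 -0.18 3.21 q [-0.6  0.9  0.9  1.7 -0.8  1.  -1. ]
```

```bash
python3 -m crank '[[[0,-0.1,0.4,0],[0,-0.1,0.7,0],[0,0,0.7,0],[0,0,0.6,0],[0.05,0,0.4,0],[0,0,0.2,0],[0,0,0,0],[0,0,0,0]]]'
python3 -m crank '[[[0,0,0.06,0],[0,0,0.06,0],[0,0,0,0]]]'
python3 -c "
from h import *
go(599.5,48.2,35,-.022)"
```

```text
clock: 81.03
eef_pos: [599.5, 48.3, 41.3]
tool_rot: [-3.133, 0.039, -0.022]
force: [0.6, -0.5, -2.4]
width: 30.2
gripper_force: 59.8
clock: 81.28
eef_pos: [599.3, 48.8, 38.6]
tool_rot: [-3.132, 0.038, -0.022]
force: [-0.5, -1.0, -2.4]
width: 30.6
gripper_force: 59.8
turn units 0.00 shift units 0.01 0.03 0.14 q [-0.55  0.99  0.77  1.77 -0.92  0.84 -0.91]
```

```bash
python3 -m crank '[[[0,0,0.06,0],[0,0,0.06,0],[0,0,0,0]]]'
python3 -m crank '[[[0,0,0.05,0],[0,0,0,0],[0,0,0,0]]]'
```

```text
clock: 81.53
eef_pos: [599.2, 48.8, 35.5]
tool_rot: [-3.132, 0.039, -0.022]
force: [-0.2, 0.5, -0.8]
width: 30.1
gripper_force: 59.9
clock: 81.78
eef_pos: [599.2, 48.8, 35.3]
tool_rot: [-3.132, 0.038, -0.022]
force: [-2.5, 1.6, 7.8]
width: 30.3
gripper_force: 60.9
```

```bash
python3 -m crank '[[[0,0,0,0],[0,0,0,0],[0,0,0,0],[0,0,0,0],[0,0,-0.3,0],[0,0,-0.6,0],[0,0,-0.9,0],[0,0,-0.9,0],[0,0,-0.9,0],[0,0,-0.9,0],[-0.3,0.3,-0.9,0],[0,0,0,0]]]' -0.05
python3 -m crank '[[[-0.6,0.5,0,0],[-0.9,0.9,0,0],[-0.9,0.9,0,0],[-0.9,0.9,0,0],[-0.5,0.9,0,0],[0,0.9,0,0],[0,0.5,0,0],[0,0,0,0],[0,0,0,0]]]'
python3 - <<'E'
from h import *
np.set_printoptions(precision=1,suppress=True)
for c in ('wrist','side','scene'):
    d=snap(c,c+'11.png')
    for t,z in dict(tray=25,grip_tab=60,corner=25,block=28).items():
        for x in cands(c,t)[:1]: print(c,t,round(x['confidence'],2),onz(d,x['position'],z))
    for x in cands(c,'slug0'): print(c,'slug',round(x['confidence'],2),onz(d,x['position'],4))
a=cv2.imread('pics/side11.png')[115:265,220:400];b=cv2.imread('pics/scene11.png')[120:270,260:420]
cv2.imwrite('pics/m11.png',cv2.resize(np.hstack([a,b]),None,fx=2.35,fy=2.35,interpolation=2))
E
```

```text
clock: 82.78
eef_pos: [598.3, 37.3, 175.0]
tool_rot: [-3.134, 0.031, -0.024]
force: [0.5, -1.0, 0.5]
width: 44.8
gripper_force: 0.0
clock: 83.53
eef_pos: [498.6, -95.6, 172.0]
tool_rot: [-3.132, 0.039, -0.024]
force: [0.2, -0.1, -0.8]
width: 44.5
gripper_force: 0.0
wrist grip_tab 0.71 [539.8  47.6  60. ]
wrist corner 0.84 [641.9  95.8  25. ]
wrist block 0.83 [597.6  51.5  28. ]
side tray 0.86 [574.5  52.4  25. ]
side grip_tab 0.6 [543.8  57.3  60. ]
side corner 0.65 [628.5 101.7  25. ]
side block 0.75 [595.3  46.1  28. ]
side slug 0.48 [500.2 335.4   4. ]
scene tray 0.64 [578.1  46.8  25. ]
scene grip_tab 0.76 [559.7  46.7  60. ]
scene corner 0.68 [640.6 102.3  25. ]
scene block 0.47 [598.3 313.5  28. ]
```

View pics/m11.png

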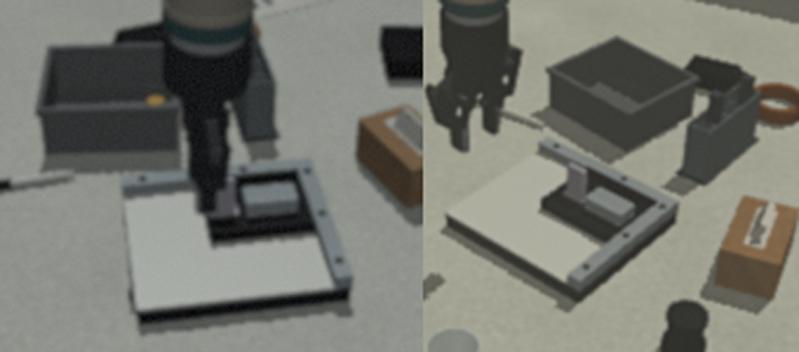

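```bash
python3 -m crank '[[[-0.3,-0.5,-0.5,0],[-0.4,-0.9,-0.8,0],[-0.3,-1,-0.8,0],[-0.3,-1,-0.8,0],[0,-1,0,0],[0,-1,0,0],[0,-1,0,0],[0,-1,0,0],[0,-1,0,0],[0,-1,0,0],[0,-1,0,0],[0,-1,0,0]]]'
python3 -m crank '[[[-0.2,-0.8,0,0],[-0.3,-0.5,0,0],[-0.3,0,0,0],[0,0,0,0],[0,0,0,0]]]'
python3 - <<'E'
from h import *
np.set_printoptions(precision=1,suppress=True)
d=snap('wrist','w12.png');print(ctrl.read_state()['eef_pos'])
for t,z in dict(bin=0,slug0=4,tray=25,corner=25,grip_tab=60).items():
    for x in cands('wrist',t): print(t,round(x['confidence'],2),onz(d,x['position'],z))
im=d['img']
for name,pts in (('across y at z40',[[575,y,39.5] for y in range(60,126,3)]),('far fence y20',[[x,20,39] for x in range(600,670,3)]),('y80',[[x,80,39] for x in range(600,670,3)])):
    p=np.round(px(d,pts)).astype(int);print(name,[(int(im[r,c].mean()) if 0<=r<400 and 0<=c<640 else None) for c,r in p])
E
```

```text
clock: 85.43
eef_pos: [475.0, 190.9, 247.9]
tool_rot: [-3.132, 0.039, -0.022]
force: [0.3, 0.2, 0.4]
width: 45.0
gripper_force: 0.0
clock: 85.85
eef_pos: [455.7, 221.4, 249.1]
tool_rot: [-3.133, 0.039, -0.023]
force: [0.6, -0.7, 0.4]
width: 45.1
gripper_force: 0.0
[456.2 221.2 249.2]
bin 0.77 [444.3 299.    0. ]
bin 0.36 [431.8 272.8   0. ]
slug0 0.86 [497.4 241.5   4. ]
slug0 0.57 [497.1 308.1   4. ]
grip_tab 0.82 [539.4  49.4  60. ]
across y at z40 [161, 101, 94, 72, 25, 23, 26, 24, 26, 24, 23, 21, 23, 90, 172, 117, 77, 75, 142, 168, 103, 88]
far fence y20 [23, None, None, None, None, None, None, None, None, None, None, None, None, None, None, None, None, None, None, None, None, None, None, None]
y80 [None, None, None, None, None, None, None, None, None, None, None, None, None, None, None, None, None, None, None, None, None, None, None, None]
```

```bash
python3 - <<'E'
from h import *
d=snap('wrist');im=d['img']
h=cv2.cvtColor(im,cv2.COLOR_RGB2HSV)
m=((h[...,0]>8)&(h[...,0]<25)&(h[...,1]>130)&(h[...,2]>70)).astype(np.uint8)
n,l,s,c=cv2.connectedComponentsWithStats(m)
for k in range(1,n):
    if s[k,4]>25: print('orange',s[k],np.round(onz(d,(c[k][1],c[k][0]),12)))
for x0 in (470,500,545,560,575,590):
    p=np.round(px(d,[[x0,y,39] for y in range(84,132,2)])).astype(int);print(x0,[(int(im[r,c].mean()) if 0<=r<400 and 0<=c<640 else None) for c,r in p])
for c in ('scene','side'):
    d=snap(c);im=d['img']
    for y0 in (10,30,80):
        p=np.round(px(d,[[x,y0,39] for x in range(610,676,3)])).astype(int);print(c,y0,[int(im[r,q].mean()) for q,r in p])
E
```

```text
orange [  31    0   83   38 1103] [600. 469.  12.]
orange [289 105  16  20 290] [498. 249.  12.]
orange [233 107  24  23 419] [496. 305.  12.]
orange [271 159  21  18 342] [441. 269.  12.]
470 [223, 222, 222, 223, 224, 223, 223, 218, 150, 149, 173, 173, 174, 174, 173, 171, 173, 175, 170, 138, 101, 84, 18, 65]
500 [222, 223, 223, 222, 223, 223, 223, 197, 142, 167, 173, 170, 170, 171, 169, 167, 171, 167, 160, 110, 96, 55, 16, 113]
545 [22, 22, 26, 27, 27, 24, 19, 24, 82, 171, 171, 171, 173, 169, 165, 168, 171, 166, 149, 95, 75, 20, 59, 179]
560 [27, 23, 24, 25, 23, 15, 21, 39, 131, 172, 169, 172, 172, 170, 168, 169, 170, 165, 135, 96, 57, 18, 70, 182]
575 [25, 24, 24, 24, 26, 17, 20, 63, 159, 171, 155, 91, 76, 76, 91, 162, 168, 164, 117, 95, 46, 15, 109, 206]
590 [25, 24, 28, 26, 23, 11, 23, 61, 158, 170, 173, 172, 172, 171, 169, 171, 169, 159, 107, 95, 32, 23, 153, 201]
scene 10 [46, 45, 47, 45, 46, 46, 44, 43, 45, 50, 100, 105, 114, 84, 72, 114, 118, 85, 85, 72, 64, 54]
scene 30 [77, 77, 78, 80, 77, 78, 78, 76, 56, 58, 112, 121, 121, 125, 125, 124, 117, 117, 80, 74, 59, 49]
scene 80 [43, 42, 43, 43, 43, 43, 43, 42, 42, 40, 84, 111, 121, 127, 125, 127, 124, 116, 79, 79, 69, 58]
side 10 [29, 22, 18, 26, 24, 33, 30, 30, 37, 59, 90, 101, 85, 83, 100, 113, 129, 136, 139, 140, 139, 140]
side 30 [73, 70, 72, 73, 68, 57, 39, 31, 27, 73, 108, 117, 118, 121, 121, 121, 124, 131, 136, 137, 139, 141]
side 80 [26, 24, 23, 28, 29, 39, 34, 32, 19, 44, 78, 106, 118, 119, 120, 120, 125, 134, 137, 138, 138, 138]
```

```bash
python3 -c "
from cell import ctrl
print(ctrl.finish_job())"
```

```text
the job is handed in; nothing more can be done
None
```

I handed the job in at about 86 s, with no verdict returned: both bars stand in the caddy, the three slugs are in the bin, and the tray is home against both fences with the block on its floor; each of the first bar and the tray slipped from the grip once and landed on the stage, and both were recovered.

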